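Put the washed printing blocks away to dry

TASK

Put the washed printing blocks away to dry: thumb the lever of the drying cupboard's gate so that the latch bar lifts out of its catch, swing the gate wide open, stand every washed block that has a grip on its back (there may be two to four of them) upright on the slatted drying tray, and carry the loaded tray level by its bar handle onto the board in front of the opening. Slide it fully home into the cupboard, then swing the gate shut until the latch bar has dropped back into its catch. The flat blocks without a grip stay out, and the dabber and the copper-coloured tin stay where they are.

Things in the scene. Friction and masses are not known exactly. Their poses are not given: they have to be found in the camera images.
- cupboard: low wooden drying cupboard, fixed, 316 mm wide, 152 mm high. Origin: on the table under the middle of the opening; x into the cupboard, y to the left of one who faces it, z up. Inside: floor z = 12 mm, side walls y = -138 and +130, back wall x = 225, roof underside z = 140 mm. The roof begins at x = -2 mm, with a hand notch of 60 mm depth at y = -63 to +69. In front the 12 mm base board runs on as loading board to x = -155, y = +-135 mm.
- gate (a joint): hinge angle of the gate, rad: 0 shut, grows as it swings out towards the cupboard's -x, stop at 2.0 (1.57: square to the front). Gate 276 mm long from hinge to free edge, 15 mm thick, z = 16 to 138 mm. Upright axis at x = -18, y = -150 mm in the cupboard's frame (right side); shut, its outer face is at x = -18 mm. It stays where it is left (friction 0.06 N m).
- latch (a joint): angle of the gravity latch, rad: 0 bar level, resting by its own weight; grows to 0.36 as the bar lifts. One steel rocker on the gate's outer face: pivot 200 mm from the hinge axis, 92 mm high; the bar (18 mm high, 9 mm proud of the face) runs 100 mm from it to beyond the gate's free edge, the thumb lever 84 mm towards the hinge. Let go, the bar drops level.
- catch (a point): middle of the hook tooth of the catch, fixed on the stile left of the gate; the bar lies behind it when latched. Its front slopes and reaches 30 mm further out. The bar is clear of it from latch 0.14 rad on, and past it once the gate is open 0.25 rad. Pushed shut, the bar rides up the slope and drops in by itself; latched, the gate has about 0.015 rad of play.
- thumb_plate (a point): middle of the thumb plate's top, outside the gate, 98 mm high at rest, 25 mm from the gate's face, 116 mm from the hinge axis. x square to the gate, inwards; y along it to the free edge. Plate 38 mm along the gate; at its outer end a lip stands 10 mm up, inside 45 mm from the face. Under 1 N presses it; 13 mm down frees the bar, 28 mm is the stop. A fingertip on it can pull the gate by the lip.
- gate_hinge (a point): point on the gate's hinge axis, 135 mm above the table (the gate's top edge is at 138 mm). Turns with the gate: y along the gate to its free edge, x through the gate to its inner face.
- gate_edge (a point): free edge of the gate, on its outer face, 135 mm above the table, 276 mm from the hinge axis; same axes as gate_hinge. The outer face is bare and can be pushed above the latch, from 115 to 138 mm high.
- tray: slatted wooden drying tray, loose, 214 mm (x) by 240 mm (y) outside, about 0.34 kg. Origin: centre of the underside, z up. Floor at z = 7 mm, free inside from x = -100 to +100, y = -111 to +111 mm. Walls at x = +-103 mm 24 mm high, at y = +-116 mm 30 mm high, there with an end board 44 mm wide in x, up to 106 mm. Blocks may stand partly under its handle.
- tray_handle (a point): middle of the tray's straight bar handle, 94 mm above the tray's underside; the bar runs along the tray's y from end board to end board, 16 mm wide in x, 24 mm high. Axes as the tray's.
- ridge_block_1: washed black printing block, carved face down: base 57 x 87 mm (x, y), 26 mm thick; on its back a ridge-shaped grip 40 mm wide in x, 68 mm long in y, from 26 to 55 mm high. About 0.09 kg. Origin: centre of the underside, z up. None while held, or if absent in this run.
- ridge_block_2: washed black printing block, carved face down: base 57 x 87 mm (x, y), 26 mm thick; on its back a ridge-shaped grip 40 mm wide in x, 68 mm long in y, from 26 to 55 mm high. About 0.09 kg. Origin: centre of the underside, z up. None while held, or if absent in this run.
- knob_block_1: washed black printing block, carved face down: base 52 x 70 mm (x, y), 28 mm thick; on its back a narrow grip 22 mm wide in x, 30 mm long in y, from 28 to 58 mm high. About 0.08 kg. Origin: centre of the underside, z up. None while held, or if absent in this run.
- knob_block_2: washed black printing block, carved face down: base 52 x 70 mm (x, y), 28 mm thick; on its back a narrow grip 22 mm wide in x, 30 mm long in y, from 28 to 58 mm high. About 0.08 kg. Origin: centre of the underside, z up. None while held, or if absent in this run.
- dabber: black round ink dabber, 52 mm across, 71 mm high, to be left alone. Origin: centre of the underside.
- colour_tin: flat copper-coloured tin, 75 x 118 x 25 mm, to be left alone. Origin: centre of the underside.
Not all that is in view belongs to the job. Leave any green or red look-alike of the ridge_block_1 alone.

How it is judged:
By the outcome, as a careful person would: the job done as asked, in the order asked, and still so for the second after the job is handed in, with the robot touching nothing.
Of ridge_block_1, ridge_block_2, knob_block_1, knob_block_2 only 2 to 4 are there at a start; the rules pass over those that are not, and their reading is None.
At some moment in a run one of ridge_block_1, ridge_block_2, knob_block_1, knob_block_2 may be knocked a few centimetres aside while the robot is not near it.
It also fails if it takes over 210 s, if anything falls off the work surface, if the arm or the gripper's body presses on something with over 40 N, if the wrist force passes 120 N, or if a joint passes its speed limit or range.

ROBOT

A 6-joint arm with a two-finger parallel gripper is mounted at the origin on a cart in front of the work surface, level with it; the furniture and walls round the work are solid. World frame = base frame: x ahead of the robot, y to its left, z up, the work surface at z = 0. Lengths are in m, angles in degrees, forces in N, time in s.
With the tool pointing down it reaches from about 0.3 to 0.75 m from the base axis. Payload 8.5 kg.
Tool frame: the origin (TCP) lies midway between the tips of the shut fingers; the grasp point (between the pads) lies 19 mm behind it (env.grip_depth is the distance from the TCP to the grasp point, in m); y points along the fingers, x is the direction in which the jaws open and shut, and the axes are right-handed (so a half turn about y gives the same grasp; the last joint's range is limited). The gripper opens to 85 mm and grips with 20 to 120 N. Pads are 22 mm wide; open, the fingers measure 114 mm over their backs; the gripper's body (76 mm by 85 mm) begins 54 mm behind the grasp point. The pads swing forward as they close: fully open they stand 13 mm farther back than shut.
Start: joints at [-83.726, 21.807, 74.336, -0, 83.858, -12.336], TCP at [0.176, -0.521, 0.231] pointing down, gripper open.
Joint ranges: [-178.18, 178.18], [-50.72, 133.34], [12.68, 142.11], [-81.47, 261.47], [9.98, 163.14], [-165.26, 165.26]. Speed limits (degrees/s): [136.94, 136.94, 180, 180, 180, 180].

INTERFACE

Orientations are given as a 3x3 rotation matrix whose columns are the frame's x, y, z axes.
In Python, from rig import env gives the robot as it stands.
- The arm moves only by the shell command python3 -m inch 'ROWS' [FORCE]. ROWS is JSON, a list that holds one entry, the list of rows, each a list of 7 numbers: the gripper command: -1 is shut, 1 is fully open, values between are in proportion, then the shift along the world's x, y, z in cm, then the turn, a rotation vector about the world's x, y, z in degrees. In form: [[[grip, dx, dy, dz, rx, ry, rz], ...]]. A call has 1 to 20 rows; each row is the pose to reach, as a shift and turn from the pose commanded when the call began; what a row does not reach only later rows make up. A row lasts 1/8 s, in which the tool goes at most 62.5 mm and 10.7 degrees, less where a joint would pass 70% of its speed; a pose out of reach is approached as far as the arm can. A call with a gripper value outside its range is refused whole. The fingers move at their own pace and stop on an object; FORCE is the grip in N (left out, the last holds). Time passes only in rows, so rows that repeat a pose let the fingers close. It gives the time, the measured TCP pose, the force and the opening at its end, in the units of the state.
- env.observe(): the state, without advancing time (a new reading comes with each control period).
- env.get_image(name): name is "scene" or "top" or "wrist"; returns a dict with "frame" (480x640x3 uint8, red, green, blue), "mtx" (3x3 intrinsics, pixels), "rvec" (rotation vector, rad) and "tvec" (3), from world to camera coordinates, as OpenCV has them. Camera axes: x right, y down, z forward; pixel columns grow to the right and rows downward; lengths in m; the calibration is good to about 2 mm. A picture is of the moment at which its call begins. There is no depth.
- env.close_job(): hands the job in, once; it reports no verdict.
The state is a dict: "time_s": time; "q": joint angles; "qvel": joint speeds; "joint_efforts": joint torques, N m; "position": TCP position; "tool_rot": TCP orientation; "ft_force": force on the tool from outside, world axes, zero at the start; "wrist_torque": the same for the moment, N m; "grip_width": finger opening in m.
Only numpy, scipy, OpenCV 4.12 (cv2) and the standard library are available. Lean on these libraries where they do the work, as an engineer would, in place of code of your own. Each camera call takes 0.05 s, during which the arm holds its last target.

## Working session

There is one attempt and no reset: what is moved stays moved. The work goes in short steps, Python scripts to look and compute and a shell command to move; the robot and the scene stay as the last step left them, time stands still between calls to the robot, and variables do not carry over. Pictures are saved under pics/ and viewed, and the job is handed in when it is done.

```bash
ls; mkdir -p pics
python3 - <<'E'
from rig import env
import cv2
s=env.observe(); print(s, env.grip_depth)
for n in ["scene","top","wrist"]:
    d=env.get_image(n); cv2.imwrite(f"pics/{n}0.png",d["frame"][:,:,::-1]); print(n,d["mtx"].tolist(),d["rvec"],d["tvec"])
E
```

```text
pics
{'time_s': 0.0, 'q': array([-8.37259207e+01,  2.18432852e+01,  7.43868580e+01,  1.91389997e-03,
        8.38572111e+01, -1.23358621e+01]), 'qvel': array([-0.00985914, -0.02022106, -0.05436047,  0.03253226, -0.05915556,
       -0.00072194]), 'joint_efforts': array([-8.16277698e-04, -4.48463130e+01, -2.31279176e+01, -2.25796725e-04,
        4.71416395e-03, -2.21936534e-05]), 'position': array([ 0.17549016, -0.52093792,  0.23067788]), 'tool_rot': array([[ 3.19120241e-01, -1.33604179e-04,  9.47714226e-01],
       [-9.47713076e-01,  1.51911588e-03,  3.19120068e-01],
       [-1.48232350e-03, -9.99998837e-01,  3.58162198e-04]]), 'ft_force': array([-0.06883601, -0.49313071,  0.90732822]), 'wrist_torque': array([ 0.05973524, -0.02177448, -0.02620031]), 'grip_width': 0.08520940894211629} 0.0187
scene [[459.30142382041464, 0.0, 315.15720908849806], [0.0, 459.30142382041464, 231.85572138875227], [0.0, 0.0, 1.0]] [ 1.10278233 -2.49947335  0.89496779] [0.44284932 0.2944699  0.96313909]
top [[555.9690994356187, 0.0, 313.19486639460075], [0.0, 555.9690994356187, 237.40451146133404], [0.0, 0.0, 1.0]] [ 2.34662294 -1.7594186   0.2148753 ] [-0.01257049  0.51818325  1.59913173]
wrist [[392.35459134627916, 0.0, 320.85678984770726], [0.0, 392.35459134627916, 237.25286307437673], [0.0, 0.0, 1.0]] [-2.33939415  1.68043808  0.26143818] [-0.54989956 -0.04023625  0.38061943]
```

View pics/scene0.png

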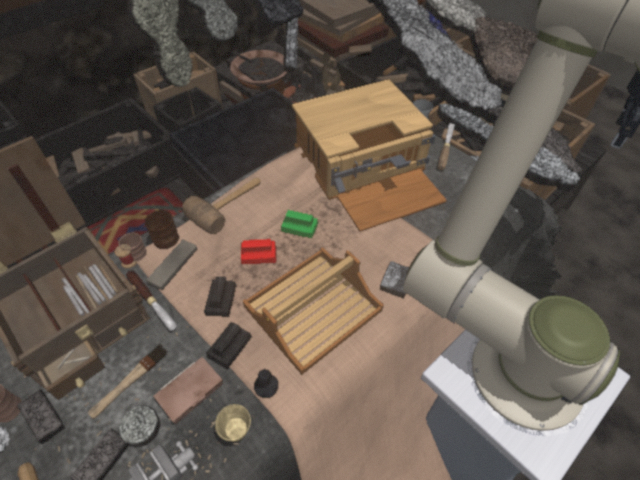

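View pics/top0.png

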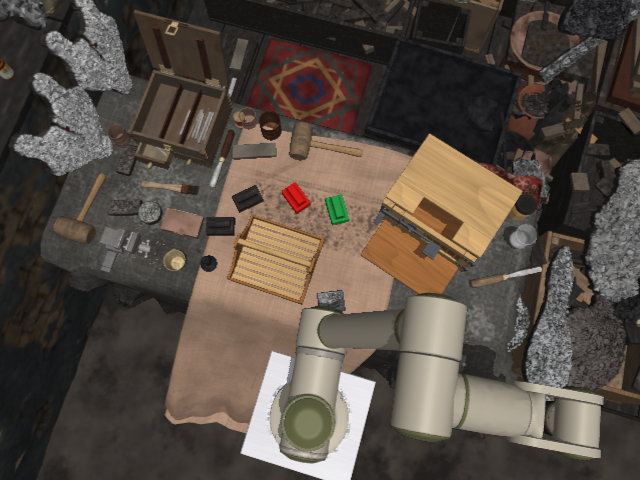

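View pics/wrist0.png

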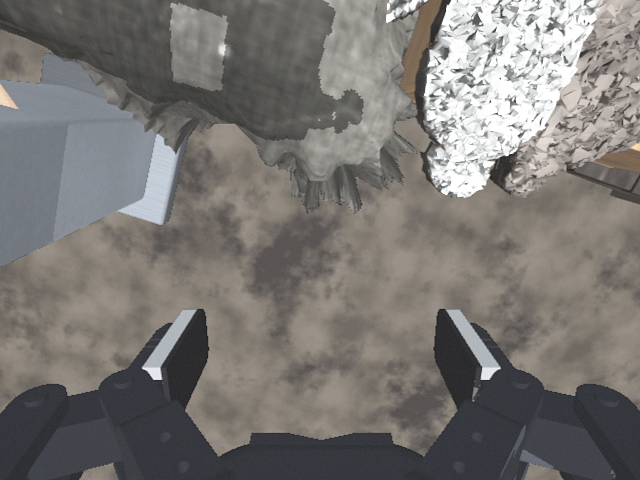

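The scene view shows the tray at (313,305), two black blocks at (220,296) and (229,344), the dabber at (266,383), a grey object at (395,278), and the red (258,250) and green (300,223) look-alikes. The cupboard is at the top right. In the top view the blocks are at (247,197) and (220,226), and the grey object is at (330,298). I'll enlarge the candidates.

```bash
cat > h.py <<'E'
import numpy as np, cv2
from rig import env
def cam(n):
    d=env.get_image(n); d["R"]=cv2.Rodrigues(np.array(d["rvec"],float))[0]; d["t"]=np.array(d["tvec"],float).ravel(); d["K"]=np.array(d["mtx"]); return d
def ray(d,uv):
    p=np.linalg.inv(d["K"])@np.array([uv[0],uv[1],1.0]); return -d["R"].T@d["t"], d["R"].T@p
def onz(d,uv,z):
    c,r=ray(d,uv); return c+r*(z-c[2])/r[2]
def proj(d,P):
    p=d["K"]@(d["R"]@np.array(P,float)+d["t"]); return p[:2]/p[2]
def tri(d1,u1,d2,u2):
    c1,r1=ray(d1,u1);c2,r2=ray(d2,u2)
    A=np.c_[r1,-r2];x=np.linalg.lstsq(A,c2-c1,rcond=None)[0]
    a=c1+r1*x[0];b=c2+r2*x[1];return (a+b)/2,np.linalg.norm(a-b)
def crop(d,name,u0,v0,u1,v1,k=4):
    f=d["frame"][v0:v1,u0:u1,::-1]; f=cv2.resize(f,None,fx=k,fy=k,interpolation=cv2.INTER_CUBIC)
    for u in range((u0+9)//10*10,u1,10):
        cv2.line(f,((u-u0)*k,0),((u-u0)*k,6 if u%50 else 14),(255,255,0),1)
        if u%50==0: cv2.putText(f,str(u),((u-u0)*k,24),0,.4,(255,255,0),1)
    for v in range((v0+9)//10*10,v1,10):
        cv2.line(f,(0,(v-v0)*k),(6 if v%50 else 14,(v-v0)*k),(255,255,0),1)
        if v%50==0: cv2.putText(f,str(v),(16,(v-v0)*k+4),0,.4,(255,255,0),1)
    cv2.imwrite("pics/"+name+".png",f)
E
python3 - <<'E'
from h import *
t=cam("top"); s=cam("scene")
crop(t,"t1",190,170,350,320,5); crop(t,"t2",350,130,540,300,4)
crop(s,"s1",190,200,420,400,3); crop(s,"s2",280,70,480,230,4)
E
```

```text
(no output)
```

View pics/t1.png

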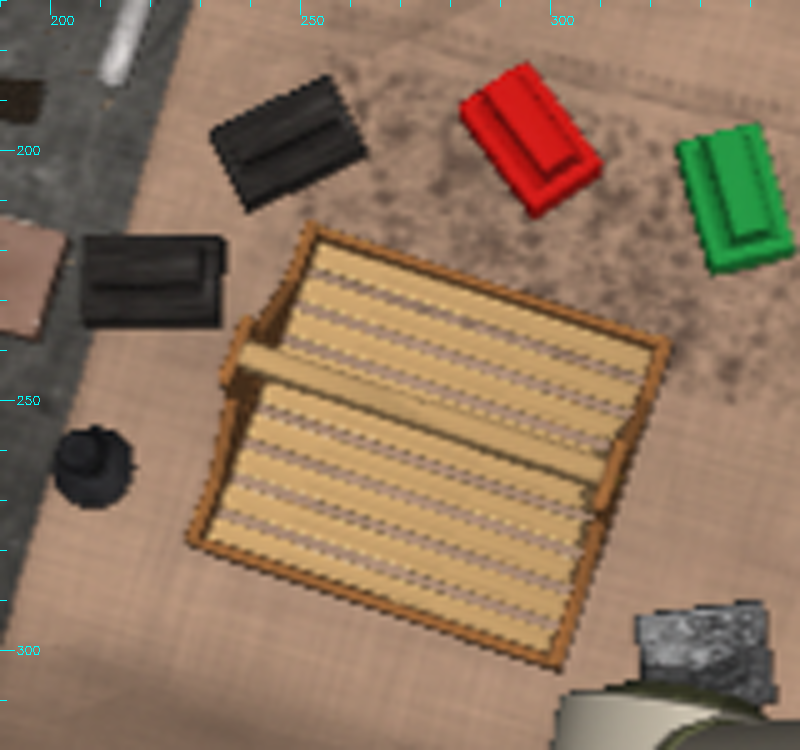

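View pics/t2.png

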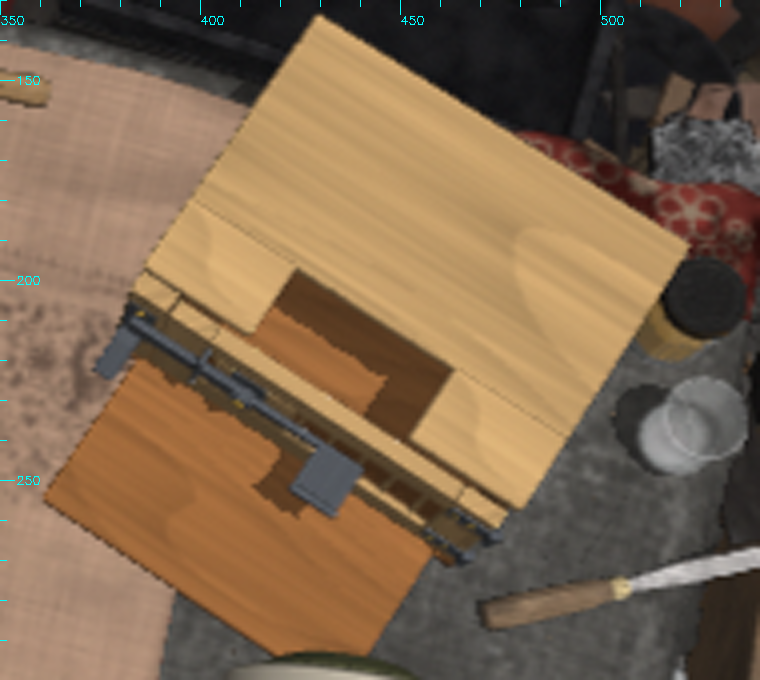

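View pics/s1.png

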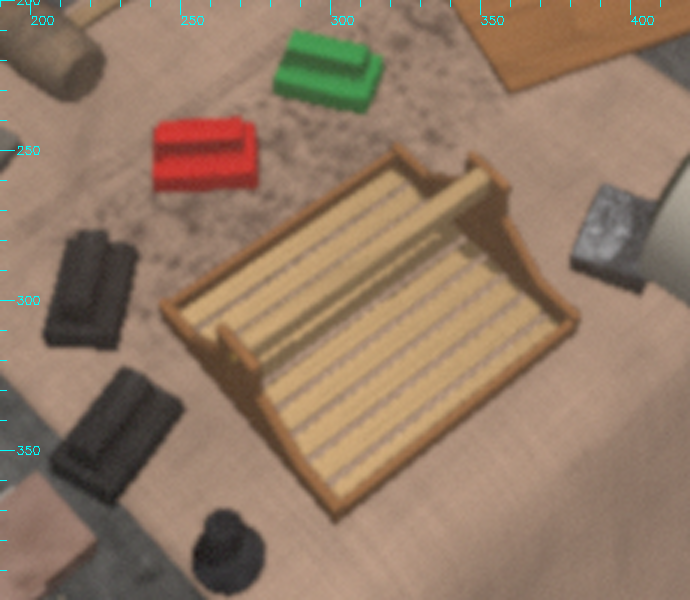

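View pics/s2.png

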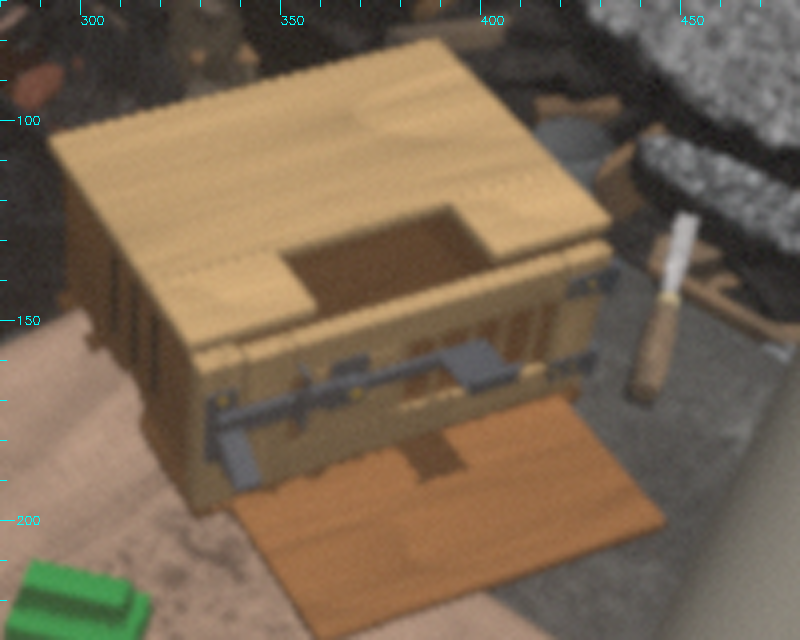

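Run:
```python
from h import *
t=cam("top"); s=cam("scene")
print("cams",[(-d["R"].T@d["t"]).round(3) for d in (t,s)])
o=(350,130)
C={k:onz(t,(o[0]+a/4,o[1]+b/4),.152) for k,(a,b) in dict(BL=(318,14),BR=(690,243),FR=(523,508),FL=(145,268)).items()}
for k in C: print(k,C[k].round(4))
# scene too (offset 280,70, x4)
D={k:onz(s,(280+a/4,70+b/4),.152) for k,(a,b) in dict(BL=(50,140),BR=(435,38),FR=(612,220),FL=(192,350)).items()}
for k in D: print('s',k,D[k].round(4))
print("board FL",onz(t,(350+45/4,130+497/4),.012).round(4), onz(s,(280+320/4,70+638/4),.012).round(4))
print("board FR",onz(s,(280+665/4,70+520/4),.012).round(4), "R at front", onz(t,(350+440/4,130+550/4),.012).round(4))
# tray
for n,(a,b) in dict(A=(310,225),B=(668,343),Cc=(557,668),Dd=(190,540)).items(): print(n,onz(t,(190+a/5,170+b/5),.024).round(4))
for n,(a,b) in dict(handL=(245,350),handR=(607,470)).items(): print(n,onz(t,(190+a/5,170+b/5),.106).round(4))
for n,(a,b) in dict(b1a=(210,132),b1b=(328,75),b1c=(368,155),b1d=(248,212),b2a=(83,236),b2b=(224,238),b2c=(220,327),b2d=(82,327)).items(): print(n,onz(t,(190+a/5,170+b/5),.02).round(4))
```

```text
cams [array([0.11 , 0.012, 1.677]), array([0.021, 0.588, 0.93 ])]
BL [ 0.8818 -0.1155  0.152 ]
BR [ 0.7823 -0.4146  0.152 ]
FR [ 0.5568 -0.34    0.152 ]
FL [ 0.654  -0.0418  0.152 ]
s BL [ 0.8712 -0.1097  0.152 ]
s BR [ 0.7744 -0.4078  0.152 ]
s FR [ 0.5481 -0.333   0.152 ]
s FL [ 0.6438 -0.0321  0.152 ]
board FL [ 0.5038 -0.0193  0.012 ] [ 0.4986 -0.0138  0.012 ]
board FR [ 0.4125 -0.2647  0.012 ] R at front [ 0.548  -0.3186  0.012 ]
A [0.5265 0.3385 0.024 ]
B [0.5161 0.1045 0.024 ]
Cc [0.3057 0.1128 0.024 ]
Dd [0.3178 0.3473 0.024 ]
handL [0.4229 0.3354 0.106 ]
handR [0.4136 0.1128 0.106 ]
b1a [0.5678 0.4182 0.02  ]
b1b [0.6245 0.3586 0.02  ]
b1c [0.5811 0.3185 0.02  ]
b1d [0.5247 0.379  0.02  ]
b2a [0.4812 0.4726 0.02  ]
b2b [0.5045 0.388  0.02  ]
b2c [0.4496 0.3725 0.02  ]
b2d [0.4258 0.4541 0.02  ]
```

Run:
```python
from h import *
t=cam("top"); s=cam("scene")
def T(a,b): return (350+(a+.5)/4-.5,130+(b+.5)/4-.5)
def S(a,b): return (280+(a+.5)/4-.5,70+(b+.5)/4-.5)
def T1(a,b): return (190+(a+.5)/5-.5,170+(b+.5)/5-.5)
def S1(a,b): return (190+(a+.5)/3-.5,200+(b+.5)/3-.5)
for k,a,b in [("BL",(318,14),(50,140)),("BR",(690,243),(435,38)),("FR",(523,508),(612,220)),("FL",(145,268),(192,350)),("boardFL",(45,497),(320,638)),
  ("notch BL",(298,268),(282,255)),("notch BR",(452,370),(452,205)), ("catchtip",(100,375),(245,490)),("plateouter",(335,517),(475,390))]:
    p,e=tri(t,T(*a),s,S(*b)); print(k,p.round(4),round(e,4))
for k,a,b in [("trayA",(310,225),(163,305)),("B",(668,343),(398,148)),("C",(557,668),(578,322)),("D",(190,540),(336,520)),("hL",(245,350),(243,360)),("hR",(607,470),(488,175)),("redcorner",(602,168),(257,162)),("b1a",(210,132),(45,345)),]:
    p,e=tri(t,T1(*a),s,S1(*b)); print(k,p.round(4),round(e,4))
```

```text
BL [ 0.8841 -0.116   0.1447] 0.0049
BR [ 0.784  -0.4156  0.1462] 0.0034
FR [ 0.5571 -0.3412  0.1452] 0.0051
FL [ 0.6575 -0.0418  0.1395] 0.0038
boardFL [ 0.5052 -0.0185  0.0047] 0.0024
notch BL [ 0.6853 -0.1489  0.1429] 0.0078
notch BR [ 0.6412 -0.2714  0.146 ] 0.0058
catchtip [ 0.5932 -0.0325  0.0661] 0.0018
plateouter [ 0.5476 -0.2238  0.0612] 0.0192
trayA [0.5271 0.3401 0.0185] 0.0037
B [0.5166 0.1055 0.018 ] 0.0038
C [0.3063 0.1145 0.0129] 0.0032
D [0.318  0.3514 0.0048] 0.0066
hL [0.4264 0.3414 0.0736] 0.0085
hR [0.4133 0.1136 0.094 ] 0.0072
redcorner [ 0.6257  0.1789 -0.0398] 0.0159
b1a [ 0.5717  0.4229 -0.0012] 0.0068
```

```bash
python3 - <<'E'
from h import *
w=cam("wrist"); o=env.observe()
R=np.array(o["tool_rot"]);p=np.array(o["position"])
print("cam in tool",(R.T@(-w["R"].T@w["t"]-p)).round(4)); print("cam axes in tool\n",(R.T@w["R"].T).round(3))
E
python3 -m inch '[[[-1,4,4,4,0,0,-6],[-1,9,8,6,0,0,-12],[-1,14,12,6,0,0,-18],[-1,19,16,6,0,0,-24],[-1,24,20,6,0,0,-30],[-1,29,24,6,0,0,-36.5],[-1,32,27,6,0,0,-36.5],[-1,33,29,6,0,0,-36.5],[-1,33,29,6,0,0,-36.5]]]'
python3 - <<'E'
from h import *
for n in ["wrist","top","scene"]:
    d=cam(n); cv2.imwrite(f"pics/{n}1.png",d["frame"][:,:,::-1])
E
```

```text
cam in tool [ 0.0002 -0.1438  0.077 ]
cam axes in tool
 [[ 1.    -0.     0.001]
 [-0.001 -0.303  0.953]
 [ 0.    -0.953 -0.303]]
time_s: 1.62
position: [0.5061, -0.23, 0.2913]
tool_rot: [[-0.305, -0.0, 0.952], [-0.952, 0.0, -0.305], [-0.0, -1.0, -0.0]]
ft_force: [0.2, -0.9, -0.4]
grip_width: 0.0
```

View pics/wrist1.png

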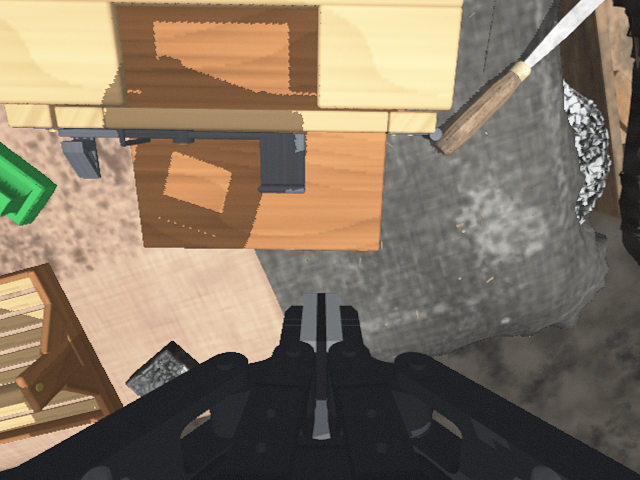

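View pics/top1.png

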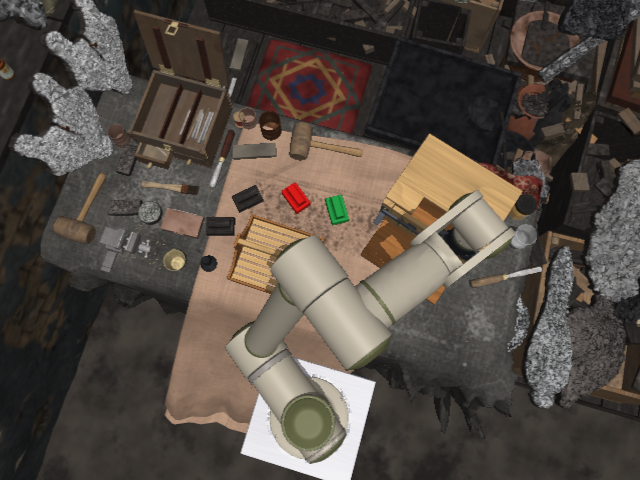

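View pics/scene1.png

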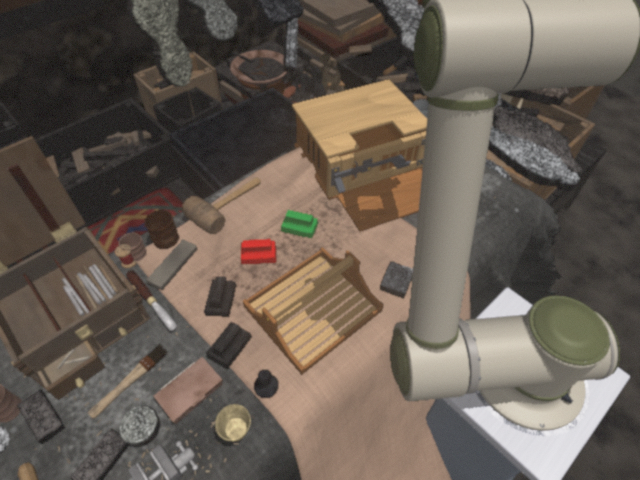

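The grey thing at scene (396,279) is a flat slab with no grip, so it stays out. The wrist view shows the gate front and the thumb plate at (282,165). I'll measure those there.

Run:
```python
from h import *
w=cam("wrist"); crop(w,"w1",0,80,460,260,1) if 0 else None
crop(w,"w1a",0,90,270,270,3);crop(w,"w1b",230,90,460,270,3)
```

```text
(no output)
```

View pics/w1a.png

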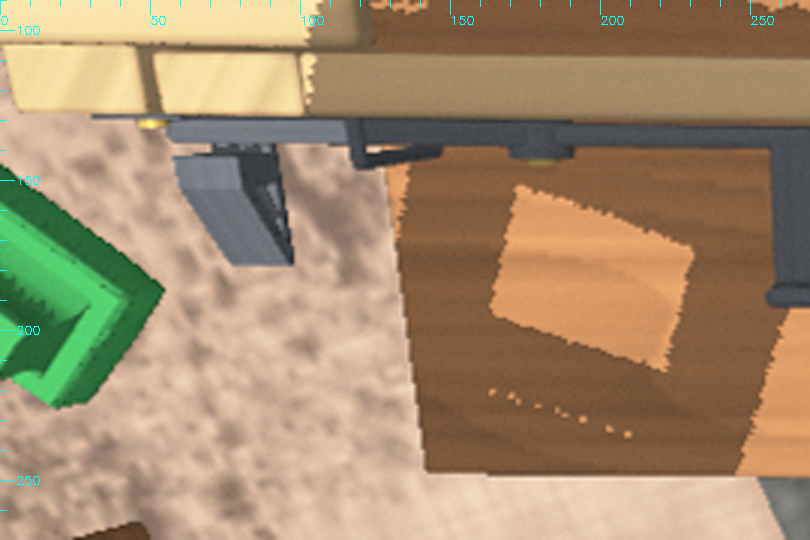

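View pics/w1b.png

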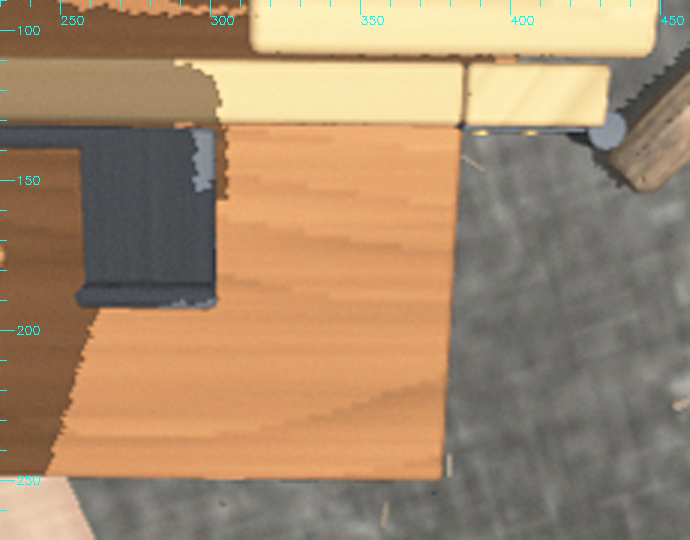

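Run:
```python
from h import *
w=cam("wrist"); 
P={}
for k,uv,z in [("boardFL",(141.5,247),.012),("boardFR",(376.5,249.5),.012),("gate edge front",(50,127.5),.138),("gate383",(383,131.5),.138),("stileR front",(432,131),.138),("stileL front",(6,127),.138),("knob",(431.5,133),.14),
  ("plate oR",(301.5,183.5),.098),("plate oL",(258,183.5),.098),("lip top R",(301,191),.108),("lip oL",(256,191),.108)]:
    P[k]=onz(w,uv,z); print(k,P[k].round(4))
d=P["boardFL"]-P["boardFR"]; L=np.linalg.norm(d); print(L,np.degrees(np.arctan2(-d[0],d[1])))
yc=d/L; xc=np.array([yc[1],-yc[0],0])
O=(P["boardFL"]+P["boardFR"])/2+.155*xc; print("O",O.round(4))
for k in P: v=P[k]-O; print(k,(v@xc).round(4),(v@yc).round(4))
```

```text
boardFL [ 0.5023 -0.0171  0.012 ]
boardFR [ 0.4167 -0.2712  0.012 ]
gate edge front [ 0.6293 -0.0655  0.138 ]
gate383 [ 0.5516 -0.2959  0.138 ]
stileR front [ 0.5409 -0.3301  0.138 ]
stileL front [ 0.6395 -0.0352  0.138 ]
knob [ 0.5399 -0.3289  0.14  ]
plate oR [ 0.5278 -0.2228  0.098 ]
plate oL [ 0.5394 -0.187   0.098 ]
lip top R [ 0.5234 -0.2213  0.108 ]
lip oL [ 0.5351 -0.1852  0.108 ]
0.26817456033770604 -18.62257999941366
O [ 0.6064 -0.1936  0.012 ]
boardFL -0.155 0.1341
boardFR -0.155 -0.1341
gate edge front -0.0192 0.1288
gate383 -0.0192 -0.1144
stileR front -0.0185 -0.1502
stileL front -0.0192 0.1608
knob -0.0198 -0.1494
plate oR -0.0651 -0.0527
plate oL -0.0656 -0.0151
lip top R -0.0698 -0.0527
lip oL -0.0702 -0.0148
```

Wrist-camera measurements agree with the spec: the board is 268 mm wide, and the plate and hinge are where they should be. I'll now work out the arc for the gate.

```bash
python3 - <<'E'
import numpy as np
H=np.array([.541,-.3295]); P0=np.array([.5061,-.2300])
for th in [0,4,8,14,20,28,36,44,52,60,68,76,84,92,100,106]:
    a=np.radians(71.5+th); g=np.array([np.cos(a),np.sin(a)]); n=np.array([-g[1],g[0]])
    p=H+.116*g+(.025+.009*min(1,th/4))*n
    print(th,p.round(4),((p-P0)*100).round(1))
E
python3 -m inch '[[[-1,3,1,-5,0,0,0],[-1,4.7,1.8,-10,0,0,0],[-1,4.9,1.8,-15,0,0,0],[-1,4.9,1.8,-17.2,0,0,0],[-1,4.9,1.8,-17.2,0,0,0]]]'
python3 - <<'E'
from h import *
for n in ["wrist","scene"]:
    d=cam(n); crop(d,n+"2",*((150,50,490,350,2) if n=="wrist" else (280,70,480,230,4)))
E
```

```text
0 [ 0.5541 -0.2116] [4.8 1.8]
4 [ 0.5371 -0.2087] [3.1 2.1]
8 [ 0.5287 -0.2092] [2.3 2.1]
14 [ 0.5162 -0.2112] [1.  1.9]
20 [ 0.504  -0.2144] [-0.2  1.6]
28 [ 0.4883 -0.2207] [-1.8  0.9]
36 [ 0.4737 -0.2291] [-3.2  0.1]
44 [ 0.4604 -0.2394] [-4.6 -0.9]
52 [ 0.4486 -0.2515] [-5.7 -2.2]
60 [ 0.4387 -0.2652] [-6.7 -3.5]
68 [ 0.4307 -0.28  ] [-7.5 -5. ]
76 [ 0.4249 -0.2958] [-8.1 -6.6]
84 [ 0.4213 -0.3123] [-8.5 -8.2]
92 [ 0.4201 -0.3292] [-8.6 -9.9]
100 [ 0.4212 -0.346 ] [ -8.5 -11.6]
106 [ 0.4236 -0.3584] [ -8.2 -12.8]
time_s: 2.5
position: [0.5536, -0.2136, 0.118]
tool_rot: [[-0.308, -0.003, 0.951], [-0.951, 0.002, -0.308], [-0.001, -1.0, -0.003]]
ft_force: [-0.3, 0.5, 0.3]
grip_width: -0.0
```

View pics/wrist2.png

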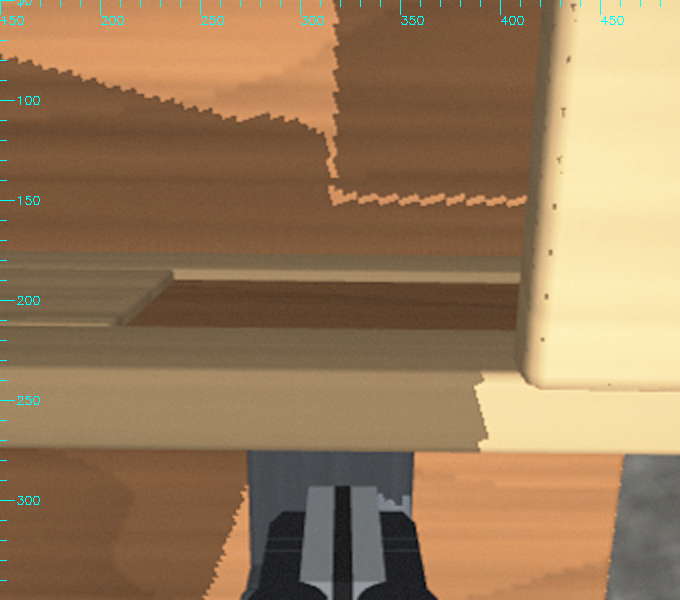

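View pics/scene2.png

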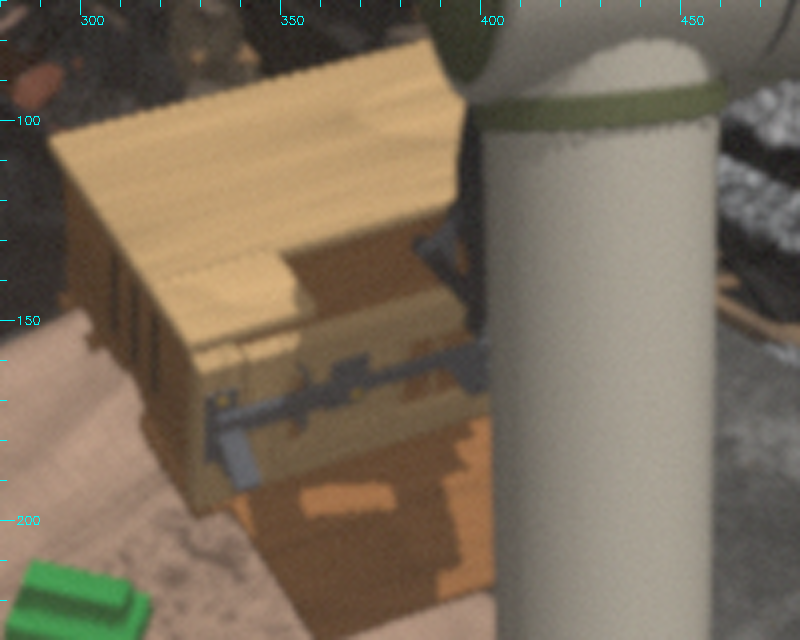

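The fingertip sits over the plate. Pressing down next.

```bash
python3 -m inch '[[[-1,0,0,-1.5,0,0,0],[-1,0,0,-2.8,0,0,0],[-1,0,0,-4,0,0,0],[-1,0,0,-4,0,0,0]]]'
python3 - <<'E'
from h import *
d=cam("scene"); crop(d,"scene3",280,70,480,230,4)
E
```

```text
time_s: 3.1
position: [0.554, -0.2129, 0.0782]
tool_rot: [[-0.307, -0.002, 0.952], [-0.952, 0.001, -0.307], [-0.001, -1.0, -0.002]]
ft_force: [-0.9, -0.4, 0.7]
grip_width: -0.0002
```

View pics/scene3.png

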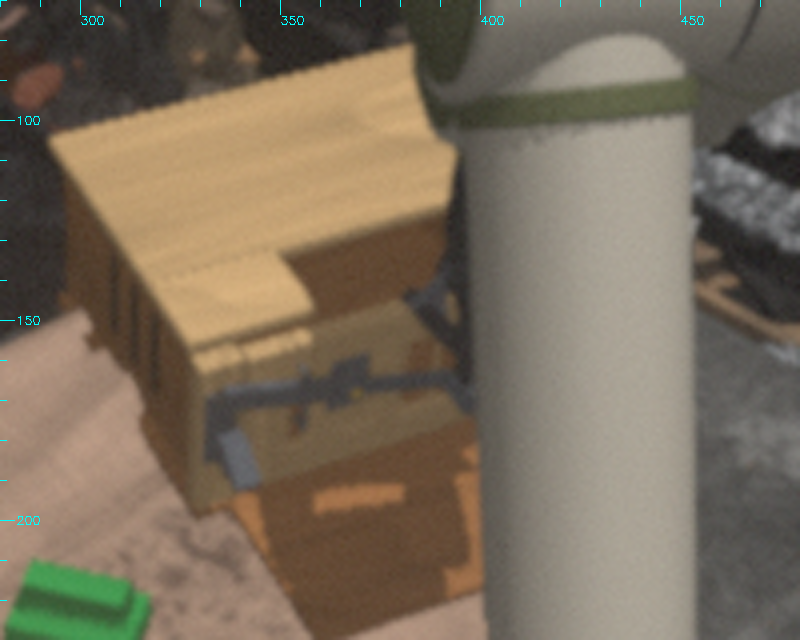

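The bar is up. Pulling by the lip along the arc.

```bash
python3 -m inch '[[[-1,-0.6,0.2,-4e-1,0,0,0],[-1,-1.2,0.4,-0.4,0,0,2],[-1,-1.7,0.4,-0.4,0,0,4],[-1,-2.5,0.3,-0.4,0,0,8],[-1,-3.8,0.1,-0.4,0,0,14],[-1,-5,-0.2,-0.3,0,0,20],[-1,-6.6,-0.8,-0.3,0,0,28],[-1,-8,-1.7,-0.3,0,0,36],[-1,-8,-1.7,-0.3,0,0,36]]]'
python3 - <<'E'
from h import *
d=cam("scene"); crop(d,"scene4",280,70,480,230,4)
d=cam("wrist"); crop(d,"wrist4",0,0,640,480,1)
E
```

```text
time_s: 4.28
position: [0.4739, -0.2305, 0.0766]
tool_rot: [[0.308, 0.0, 0.951], [-0.951, -0.0, 0.308], [0.0, -1.0, 0.0]]
ft_force: [0.0, -0.5, 0.3]
grip_width: 0.0002
```

View pics/scene4.png

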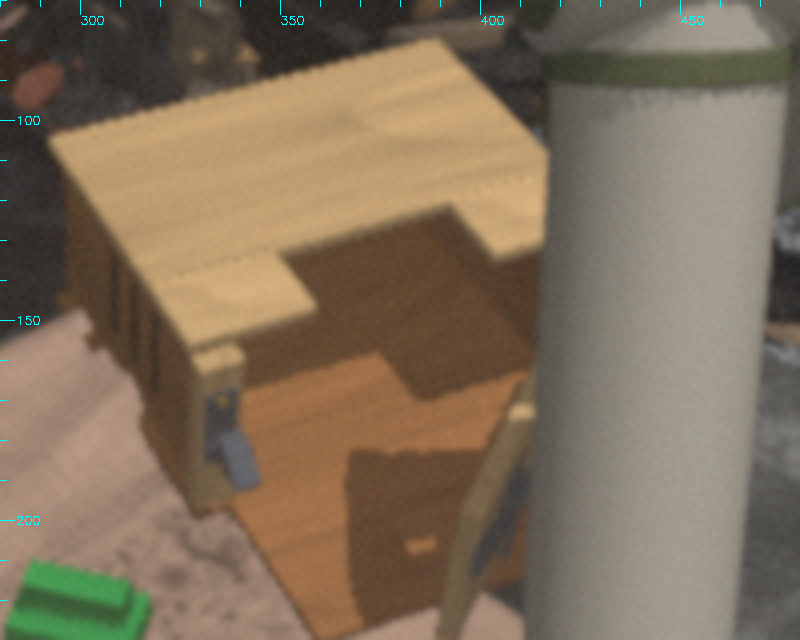

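View pics/wrist4.png

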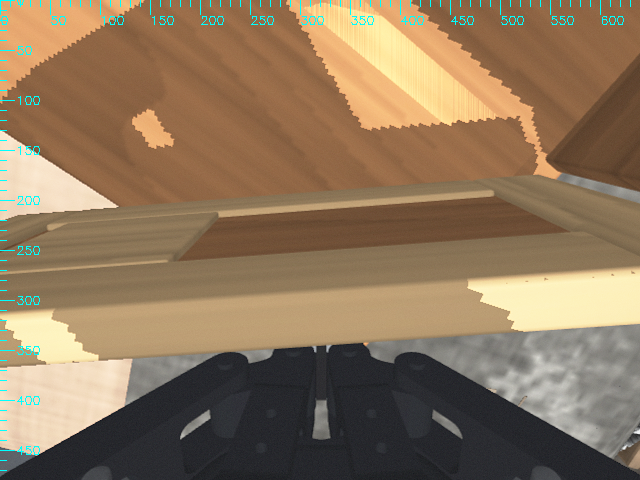

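```bash
python3 -m inch '[[[-1,-1.3,-1,0,0,0,8],[-1,-2.5,-2.2,0,0,0,16],[-1,-3.5,-3.6,0,0,0,24],[-1,-4.3,-5.1,0,0,0,32],[-1,-4.9,-6.7,0,0,0,40],[-1,-5.2,-8.3,0,0,0,48],[-1,-5.4,-10,0,0,0,56],[-1,-5.3,-11.7,0,0,0,64],[-1,-5.0,-12.9,0,0,0,70],[-1,-5.0,-12.9,0,0,0,70]]]'
python3 - <<'E'
from h import *
d=cam("scene"); cv2.imwrite("pics/scene5.png",d["frame"][:,:,::-1])
d=cam("wrist"); crop(d,"wrist5",0,0,640,480,1)
E
```

```text
time_s: 5.62
position: [0.4251, -0.3595, 0.0762]
tool_rot: [[0.999, 0.0, 0.036], [-0.036, -0.0, 0.999], [0.0, -1.0, -0.0]]
ft_force: [0.3, -0.6, 0.9]
grip_width: -0.0001
```

View pics/scene5.png

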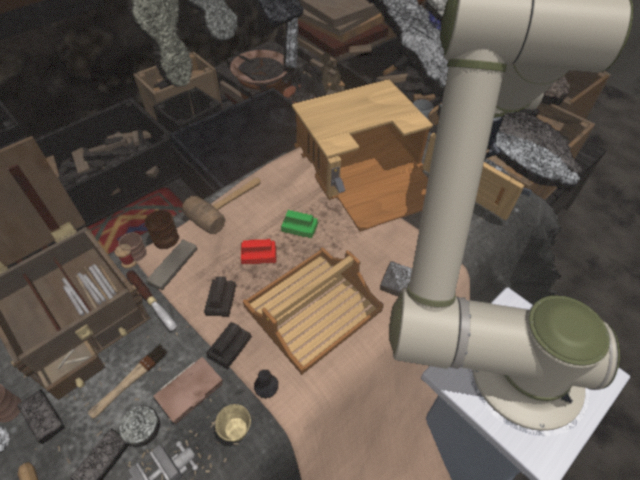

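View pics/wrist5.png

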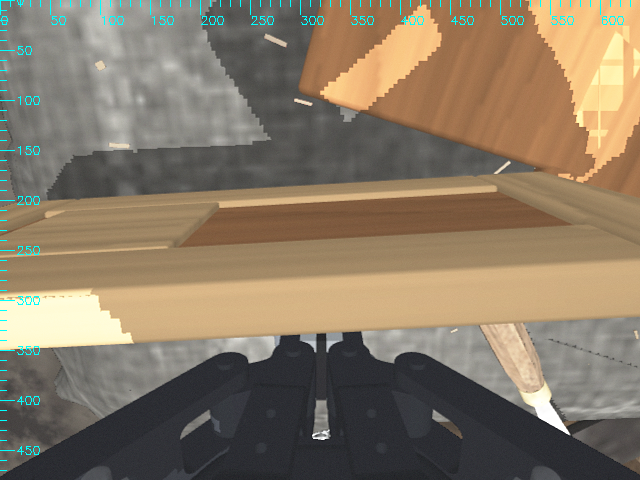

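The gate is wide open at about 107°. I'll lift off and look at the blocks from close above.

```bash
python3 -m inch '[[[-1,0,0,6,0,0,0],[0,0,0,12,0,0,0],[1,0,2,18,0,0,2],[1,0,8,21,0,0,4],[1,0,14,21,0,0,6],[1,1,20,21,0,0,8],[1,1,26,21,0,0,10],[1,2,32,21,0,0,13],[1,2,38,21,0,0,16],[1,3,44,21,0,0,18],[1,4,50,21,0,0,20],[1,5,56,21,0,0,23],[1,6,62,21,0,0,26],[1,7,68,21,0,0,28],[1,7.5,74,21,0,0,30],[1,7.5,79,21,0,0,32],[1,7.5,80,21,0,0,32],[1,7.5,80,21,0,0,32]]]'
python3 - <<'E'
from h import *
for n in ["wrist","top","scene"]:
    d=cam(n); cv2.imwrite(f"pics/{n}6.png",d["frame"][:,:,::-1])
E
```

```text
time_s: 7.98
position: [0.4989, 0.441, 0.2859]
tool_rot: [[0.865, -0.001, -0.501], [0.501, -0.001, 0.865], [-0.001, -1.0, -0.0]]
ft_force: [-0.6, 0.0, 0.4]
grip_width: 0.0854
```

View pics/wrist6.png

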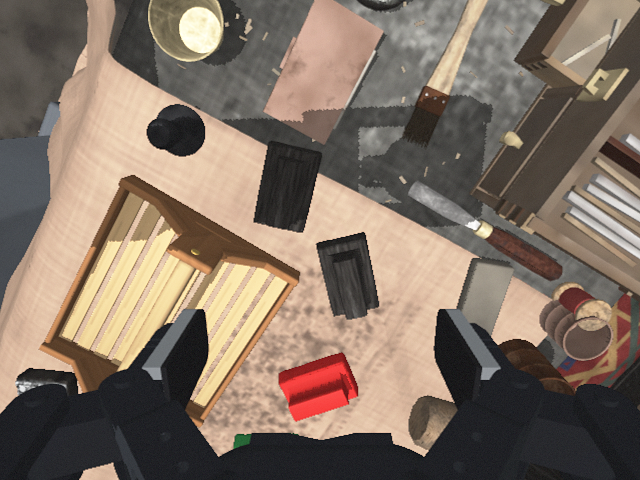

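View pics/top6.png

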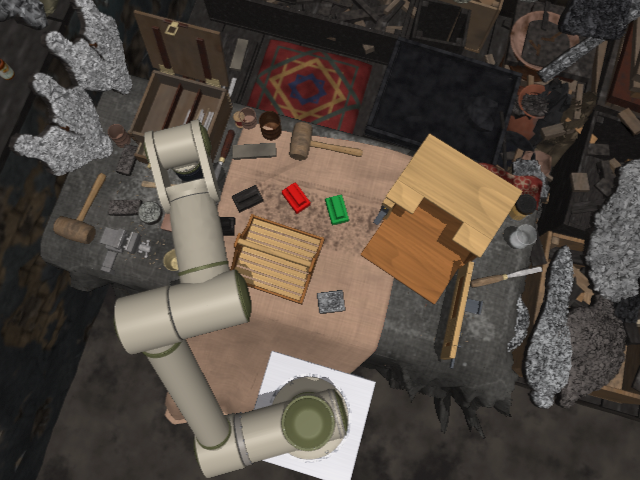

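View pics/scene6.png

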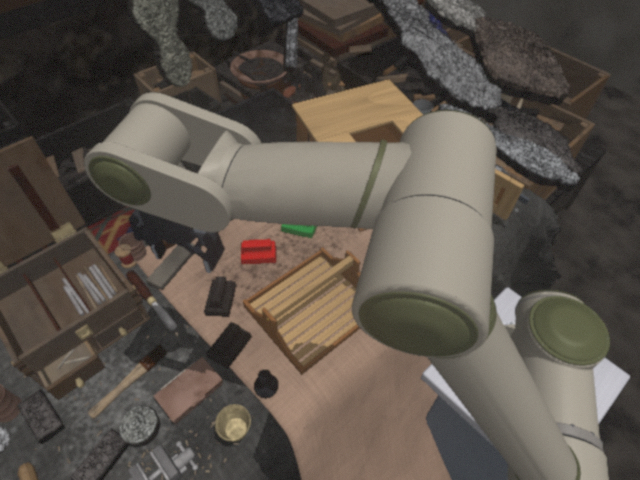

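Only two black blocks with a grip are present: wrist (287,187) and (348,275). The red one at (318,386), the green one and the grey slab do not fit the description. One enlarged crop to confirm and measure.

Run:
```python
from h import *
d=cam("wrist"); crop(d,"wrist7",230,120,400,340,4); 
crop(d,"wrist7t",30,160,310,440,2)
```

```text
(no output)
```

View pics/wrist7.png

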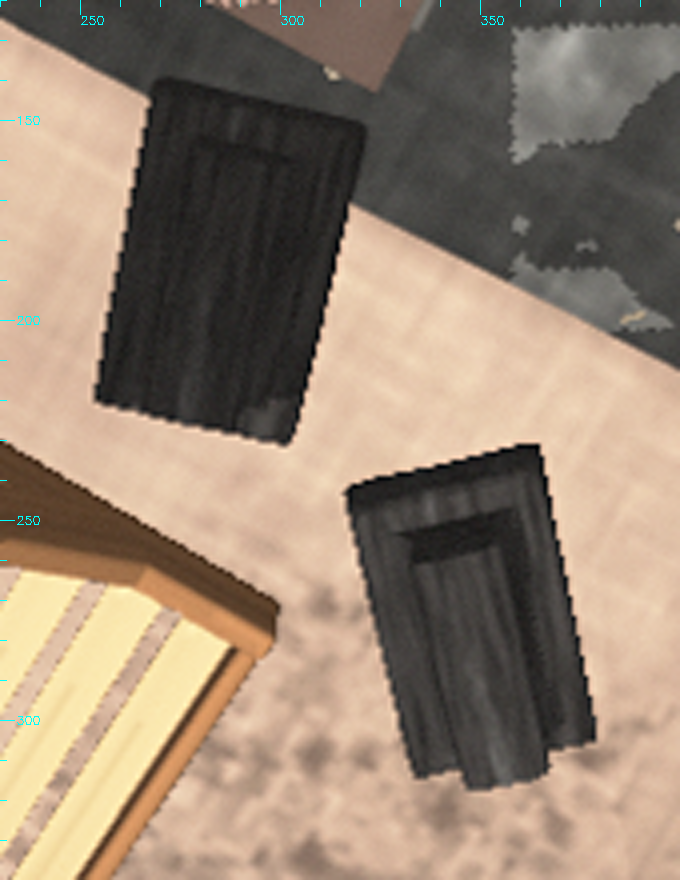

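View pics/wrist7t.png

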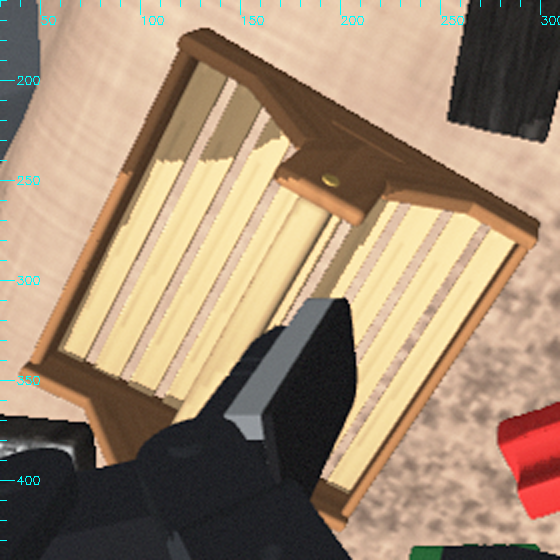

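Run:
```python
from h import *
d=cam("wrist")
def U(a,b,o=(230,120),k=4): return (o[0]+(a+.5)/k-.5,o[1]+(b+.5)/k-.5)
for nm,pts in dict(b1=[((347,490),0),((540,445),0),((596,740),.026),((415,778),.026)],b2=[((155,82),.026),((367,127),.026),((290,443),.026),((97,400),.026)]).items():
    Q=[onz(d,U(*p),z) for p,z in pts]
    c=sum(Q)/4; l=(Q[0]+Q[1]-Q[2]-Q[3])/2; w=(Q[1]+Q[2]-Q[0]-Q[3])/2
    print(nm,c.round(4),"L",np.linalg.norm(l).round(4),np.degrees(np.arctan2(l[1],l[0])).round(1),"W",np.linalg.norm(w).round(4),np.degrees(np.arctan2(w[1],w[0])).round(1))
T=lambda a,b:U(a,b,(30,160),2)
c1,c2=onz(d,T(540,243),.024),onz(d,T(343,527),.024)
print("tray right wall",c1.round(4),c2.round(4),np.degrees(np.arctan2(*(c1-c2)[:2])))
print("endboard screw area", onz(d,T(337,215),.106).round(4))
o=env.observe();print(o["position"])
t=cam("top"); im=cv2.cvtColor(t["frame"],cv2.COLOR_RGB2HSV)
```

```text
b1 [0.576  0.3693 0.013 ] L 0.0857 132.6 W 0.0551 43.5
b2 [0.4664 0.4245 0.026 ] L 0.0853 106.6 W 0.0535 17.6
tray right wall [0.5309 0.337  0.024 ] [0.5178 0.1006 0.024 ] 3.1644961615109453
endboard screw area [0.4318 0.3379 0.106 ]
[0.49975749 0.43969878 0.28682727]
```

Confirmed: both are black blocks with a ridge grip. b1 is at (0.576, 0.369) and b2 at (0.466, 0.4245). Hovering over b1.

```bash
python3 -m inch '[[[1,3,-3,-5,0,0,6],[1,6,-6,-9,0,0,13],[1,7.6,-7,-14,0,0,13],[1,7.6,-7,-17.5,0,0,13],[1,7.6,-7,-17.5,0,0,13]]]' 30
python3 - <<'E'
from h import *
d=cam("wrist"); crop(d,"wrist8",120,120,520,420,2)
o=env.observe(); print(o["position"]); P=o["position"]
print(proj(d,[P[0],P[1],.055]),proj(d,[P[0],P[1],.026]))
E
```

```text
time_s: 8.9
position: [0.5747, 0.3696, 0.109]
tool_rot: [[0.731, -0.005, -0.682], [0.682, -0.002, 0.731], [-0.005, -1.0, 0.002]]
ft_force: [-0.5, -0.2, 0.2]
grip_width: 0.0855
[0.57558049 0.37036636 0.11156378]
[324.89452387 263.38853989] [324.66688809 246.00965205]
```

View pics/wrist8.png

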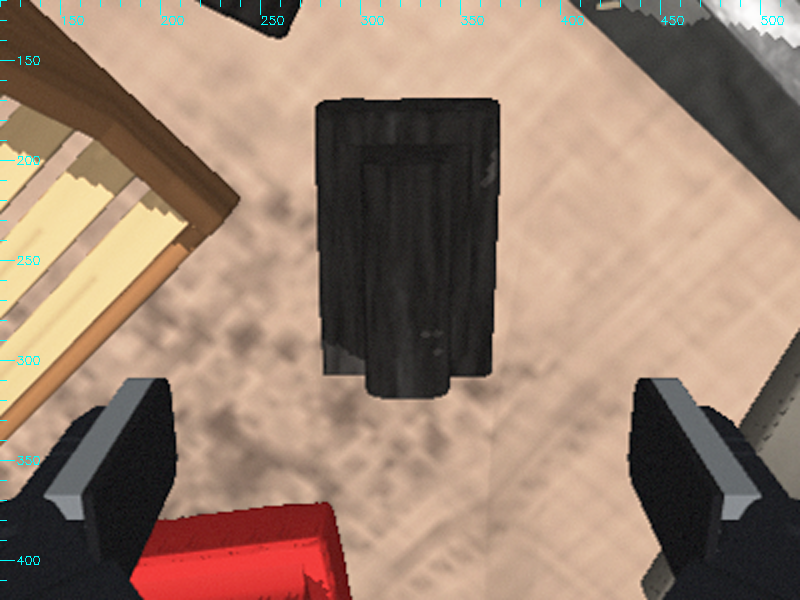

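Run:
```python
from h import *
d=cam("wrist"); o=env.observe(); R=np.array(o["tool_rot"]);p=o["position"]
def U(a,b): return (120+(a+.5)/2-.5,120+(b+.5)/2-.5)
for n,a,z in [("foot far end",(410,147),.026),("top far end",(410,163),.055),("top near end",(408,397),.055),("topL",(366,300),.055),("topR",(453,300),.055),("baseL",(321,270),.026),("baseR",(496,270),.026),("near base",(345,375),.026),("near base",(470,375),.026),("footL",(348,150),.026),("footR",(471,150),.026),("far base",(410,108),.026)]:
    v=R.T@(onz(d,U(*a),z)-p); print(n,(v*1000).round(1)[[0,2]])
```

```text
foot far end [ 0.7 32. ]
top far end [ 0.5 33.5]
top near end [  0.1 -35. ]
topL [-11.6  -4.9]
topR [12.4 -4.9]
baseL [-26.9  -6.8]
baseR [27.5 -6.8]
near base [-20.3 -43.2]
near base [ 20.4 -43.2]
footL [-17.7  31.1]
footR [18.8 31.1]
far base [ 0.6 43.5]
```

The ridge tapers across its width, 40 mm to 24 mm, but its ends are vertical and 68 mm apart. I'll grip it end to end, turning 90° and then going down.

```bash
python3 -m inch '[[[1,0,0,0,0,0,10],[1,0,0,0,0,0,20],[1,0,0,0,0,0,30],[1,0,0,0,0,0,40],[1,0,0,0,0,0,50],[1,0,0,0,0,0,60],[1,0,0,0,0,0,70],[1,0,0,0,0,0,80],[1,0,0,0,0,0,90],[1,0,0,-2,0,0,90],[1,0,0,-4,0,0,90],[1,0,0,-4,0,0,90]]]' 30
python3 - <<'E'
from h import *
d=cam("wrist"); crop(d,"wrist9",120,120,520,420,2)
E
```

```text
time_s: 10.5
position: [0.5755, 0.371, 0.0723]
tool_rot: [[-0.684, 0.001, -0.73], [0.73, 0.0, -0.684], [-0.0, -1.0, -0.001]]
ft_force: [0.9, 0.3, -0.6]
grip_width: 0.0854
```

View pics/wrist9.png

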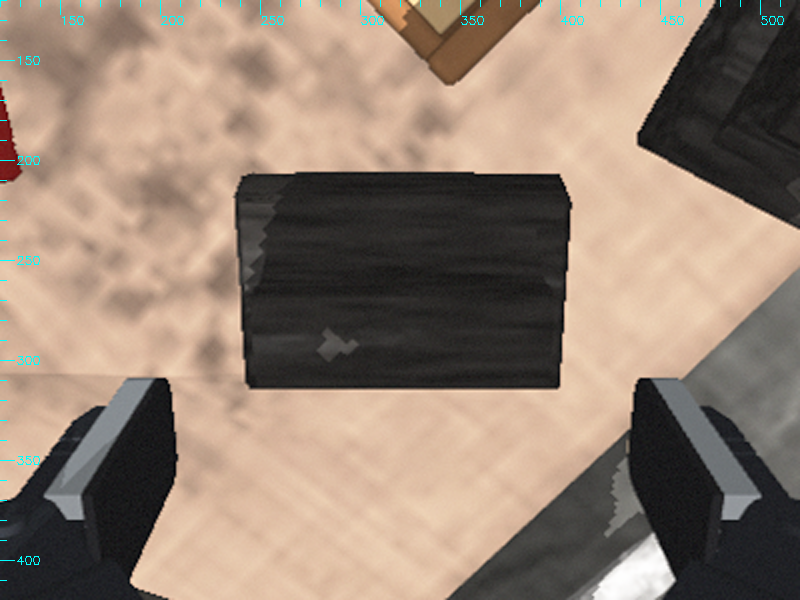

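```bash
python3 -m inch '[[[1,0,0,-2.5,0,0,0],[1,0,0,-4.5,0,0,0],[1,0,0,-4.9,0,0,0],[1,0,0,-4.9,0,0,0],[0,0,0,-4.9,0,0,0],[-1,0,0,-4.9,0,0,0],[-1,0,0,-4.9,0,0,0],[-1,0,0,-4.9,0,0,0],[-1,0,0,-4.9,0,0,0]]]' 40
python3 - <<'E'
from h import *
d=cam("wrist"); crop(d,"wrist10",120,120,520,420,2)
E
```

```text
time_s: 11.68
position: [0.5762, 0.3711, 0.024]
tool_rot: [[-0.683, 0.003, -0.73], [0.73, 0.001, -0.683], [-0.001, -1.0, -0.003]]
ft_force: [0.2, 0.4, 7.0]
grip_width: 0.0676
```

View pics/wrist10.png

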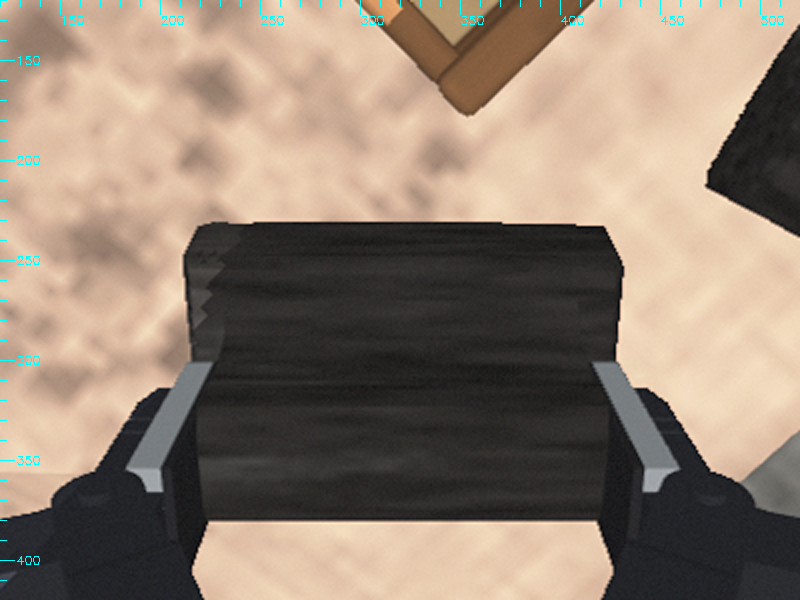

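Gripped at 67.6 mm. Lifting, carrying over the tray's +x half and turning to the tray's axis.

```bash
python3 -m inch '[[[-1,0,0,4,0,0,0],[-1,0,0,10,0,0,0],[-1,-2,-2,15,0,0,-6],[-1,-5,-6,16,0,0,-16],[-1,-8,-11,16,0,0,-26],[-1,-10.1,-14.9,16,0,0,-36],[-1,-10.1,-14.9,14,0,0,-46],[-1,-10.1,-14.9,10,0,0,-46],[-1,-10.1,-14.9,7,0,0,-46],[-1,-10.1,-14.9,7,0,0,-46]]]'
python3 - <<'E'
from h import *
d=cam("wrist"); crop(d,"wrist11",0,0,640,480,1)
d=cam("scene"); crop(d,"scene11",200,180,440,400,3)
E
```

```text
time_s: 12.98
position: [0.4735, 0.2215, 0.0911]
tool_rot: [[0.051, -0.004, -0.999], [0.999, -0.001, 0.051], [-0.001, -1.0, 0.004]]
ft_force: [0.1, -0.2, -0.6]
grip_width: 0.0669
```

View pics/wrist11.png

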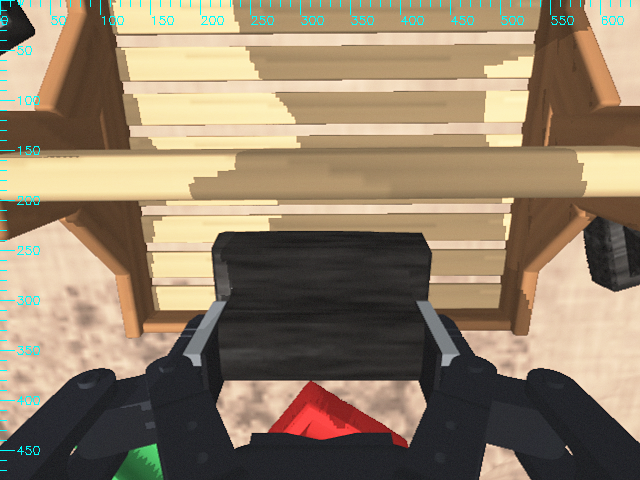

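View pics/scene11.png

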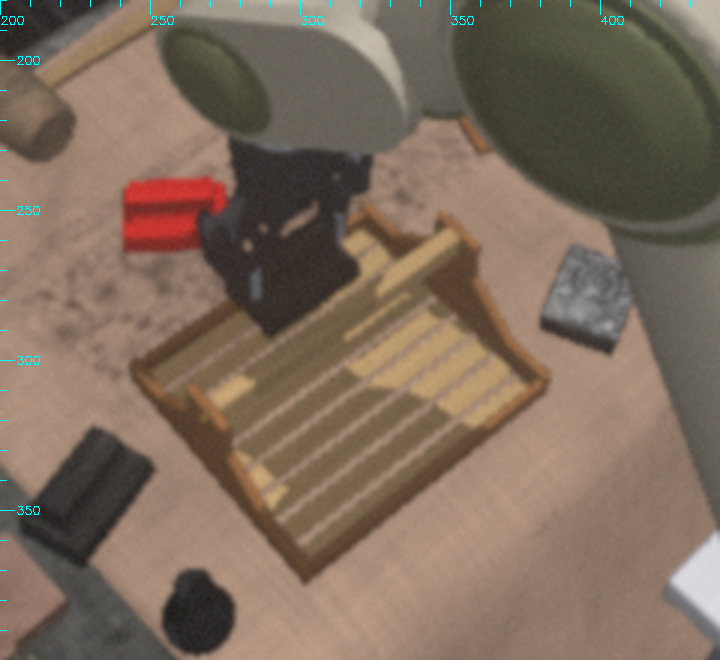

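Run:
```python
from h import *
d=cam("wrist"); o=env.observe(); R=np.array(o["tool_rot"]);p=o["position"]; print(p)
for n,a,z in [("handle near L",(100,201),.106),("handle near R",(500,201),.106),("h far L",(100,152),.106),("h far R",(500,149),.106),("wall +x out L",(128,336),.024),("wall out R",(528,334),.024),("end L inner",(143,312),.024),("end R inner",(505,310),.024),("wall top inner near",(180,311),.024),("wall top inner far",(470,311),.024)]:
    P=onz(d,a,z); v=R.T@(P-p); print(n,P.round(4),(v*1000).round(1)[[0,2]])
```

```text
[0.47526715 0.22197685 0.09376315]
handle near L [0.4218 0.1487 0.106 ] [-75.9  49.6]
handle near R [0.4287 0.2849 0.106 ] [60.5 49.6]
h far L [0.4056 0.1524 0.106 ] [-73.  66.]
h far R [0.4112 0.2833 0.106 ] [58.1 67. ]
wall +x out L [0.5232 0.0991 0.024 ] [-120.3  -53.9]
wall out R [0.5342 0.3469 0.024 ] [127.7 -52.4]
end L inner [0.5071 0.1116 0.024 ] [-108.7  -37.2]
end R inner [0.5168 0.3311 0.024 ] [111.1 -35.8]
wall top inner near [0.5076 0.1341 0.024 ] [-86.1 -36.5]
wall top inner far [0.5164 0.31   0.024 ] [ 89.9 -36.5]
```

The handle measures 58 mm from the tool and the sides are even, so the slot fits. Lowering.

```bash
python3 -m inch '[[[-1,0,0,-3,0,0,0],[-1,0,0,-5,0,0,0],[-1,0,0,-6.1,0,0,0],[-1,0,0,-6.1,0,0,0]]]'
python3 - <<'E'
from h import *
o=env.observe(); print(o["position"],o["ft_force"])
E
```

```text
time_s: 13.62
position: [0.475, 0.2219, 0.0319]
tool_rot: [[0.05, 0.001, -0.999], [0.999, 0.0, 0.05], [0.0, -1.0, -0.001]]
ft_force: [-0.3, -0.6, -0.4]
grip_width: 0.0668
[0.47496559 0.22193409 0.03188251] [-0.32560576 -0.60474947 -0.3920805 ]
```

```bash
python3 -m inch '[[[-1,0,0,-0.1,0,0,0],[-1,0,0,-0.2,0,0,0],[-1,0,0,-0.2,0,0,0],[0.3,0,0,-0.2,0,0,0],[1,0,0,-0.2,0,0,0],[1,0,0,-0.2,0,0,0],[1,0,0,3,0,0,0],[1,0,0,8,0,0,0],[1,0,0,12,0,0,0]]]'
python3 - <<'E'
from h import *
d=cam("wrist"); crop(d,"wrist12",0,0,640,480,1)
E
```

```text
time_s: 14.75
position: [0.4746, 0.2218, 0.1531]
tool_rot: [[0.05, 0.001, -0.999], [0.999, 0.0, 0.05], [0.0, -1.0, -0.001]]
ft_force: [-0.4, 0.1, -0.5]
grip_width: 0.0856
```

View pics/wrist12.png

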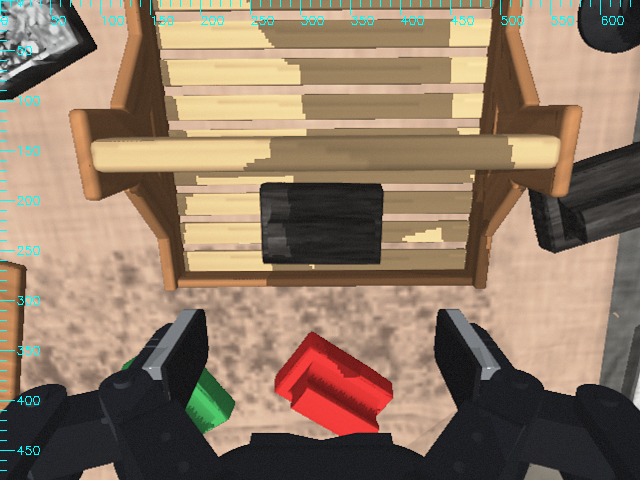

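b1 stands in the tray's +x half. Going to b2.

```bash
python3 -m inch '[[[1,0,5,3,0,0,5],[1,-0.3,11,3,0,0,10],[1,-0.6,16,1,0,0,15],[1,-0.8,20.3,-2,0,0,19.5],[1,-0.8,20.3,-4.5,0,0,19.5],[1,-0.8,20.3,-4.5,0,0,19.5],[1,-0.8,20.3,-4.5,0,0,19.5]]]'
python3 - <<'E'
from h import *
d=cam("wrist"); crop(d,"wrist13",120,120,520,420,2)
o=env.observe(); P=o["position"]; print(P, proj(d,[P[0],P[1],.055]))
E
```

```text
time_s: 15.68
position: [0.4671, 0.4246, 0.1074]
tool_rot: [[-0.285, 0.001, -0.958], [0.958, 0.001, -0.285], [0.0, -1.0, -0.001]]
ft_force: [-0.3, -0.3, 0.8]
grip_width: 0.0853
[0.46722828 0.42464108 0.10773874] [321.39004021 265.42009418]
```

View pics/wrist13.png

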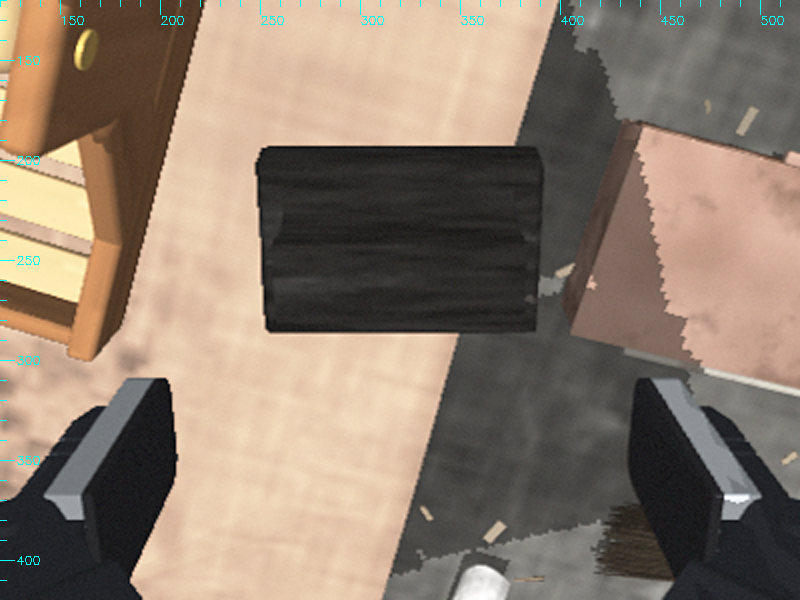

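Run:
```python
from h import *
d=cam("wrist"); o=env.observe(); R=np.array(o["tool_rot"]);p=o["position"]
def U(a,b): return (120+(a+.5)/2-.5,120+(b+.5)/2-.5)
for n,a,z in [("L",(262,250),.026),("R",(540,230),.026),("farbase",(400,150),.02),("near",(400,331),.026),("near0",(400,331),.0),("tin near",(565,300),.02),("tin top",(640,122),.025),("tray wall",(120,250),.03)]:
    v=R.T@(onz(d,U(*a),z)-p); print(n,(v*1000).round(1)[[0,2]])
```

```text
L [-42.9   1.7]
R [41.1  8. ]
farbase [-1.  31.3]
near [ -1.1 -25.2]
near0 [ -1.2 -37.2]
tin near [ 51.4 -17.2]
tin top [68.5 40.5]
tray wall [-84.5   3. ]
```

```bash
python3 -m inch '[[[0.85,-0.2,-0.2,-1,0,0,0],[0.85,-0.2,-0.2,-4,0,0,0],[0.85,-0.2,-0.2,-7,0,0,0],[0.85,-0.2,-0.2,-8.4,0,0,0],[0.85,-0.2,-0.2,-8.4,0,0,0],[0,-0.2,-0.2,-8.4,0,0,0],[-1,-0.2,-0.2,-8.4,0,0,0],[-1,-0.2,-0.2,-8.4,0,0,0],[-1,-0.2,-0.2,-8.4,0,0,0]]]'
python3 - <<'E'
from h import *
d=cam("wrist"); crop(d,"wrist14",120,120,520,420,2)
E
```

```text
time_s: 16.9
position: [0.465, 0.4231, 0.0235]
tool_rot: [[-0.286, 0.002, -0.958], [0.958, 0.001, -0.286], [0.001, -1.0, -0.002]]
ft_force: [-0.6, -0.0, 6.0]
grip_width: 0.0674
```

View pics/wrist14.png

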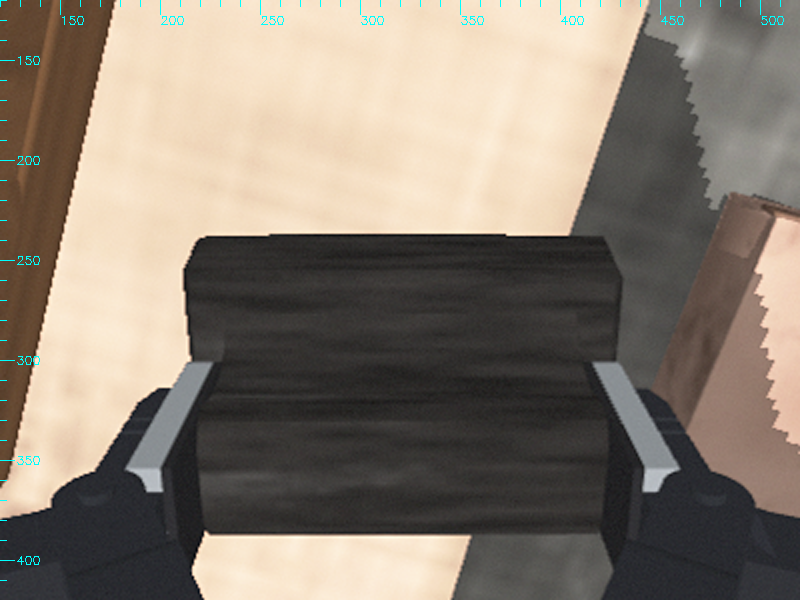

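Gripped at 67.4 mm. Carrying b2 to the tray's -x half.

```bash
python3 -m inch '[[[-1,0,0,4,0,0,0],[-1,0,0,10,0,0,0],[-1,-1,-1,16,0,0,-2],[-1,-4,-6,17,0,0,-8],[-1,-7,-11,17,0,0,-14],[-1,-9.5,-16,17,0,0,-19.5],[-1,-10.6,-19.5,15,0,0,-19.5],[-1,-10.6,-19.5,10,0,0,-19.5],[-1,-10.6,-19.5,7,0,0,-19.5],[-1,-10.6,-19.5,7,0,0,-19.5]]]'
python3 - <<'E'
from h import *
d=cam("wrist"); crop(d,"wrist15",0,0,640,480,1)
o=env.observe(); print(o["position"])
E
```

```text
time_s: 18.2
position: [0.3576, 0.2274, 0.0913]
tool_rot: [[0.051, -0.004, -0.999], [0.999, -0.001, 0.051], [-0.001, -1.0, 0.004]]
ft_force: [0.6, 0.9, -0.4]
grip_width: 0.0671
[0.35842924 0.22776758 0.09251986]
```

View pics/wrist15.png

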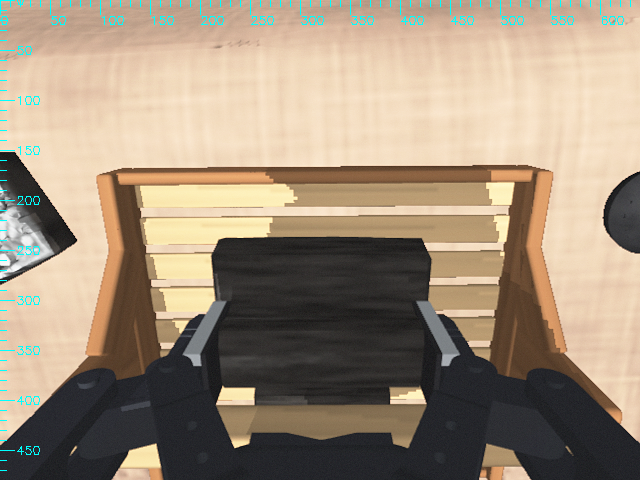

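```bash
python3 - <<'E'
from h import *
d=cam("wrist"); o=env.observe(); R=np.array(o["tool_rot"]);p=o["position"]
for n,a,z in [("wall inner",(320,182),.024),("wall outer",(320,166),.024),("handle far edge",(320,404),.106),("block far z",(320,239),.08)]:
    v=R.T@(onz(d,a,z)-p); print(n,(v*1000).round(1)[[0,2]])
E
python3 -m inch '[[[-1,0,0,-3,0,0,0],[-1,0,0,-5,0,0,0],[-1,0,0,-6.0,0,0,0],[-1,0,0,-6.3,0,0,0],[-1,0,0,-6.3,0,0,0],[0.3,0,0,-6.3,0,0,0],[1,0,0,-6.3,0,0,0],[1,0,0,-6.3,0,0,0],[1,0,0,-3,0,0,0],[1,0,0,2,0,0,0],[1,0,0,8,0,0,0],[1,0,0,13,0,0,0]]]'
python3 - <<'E'
from h import *
d=cam("wrist"); crop(d,"wrist16",0,0,640,480,1)
E
```

```text
wall inner [-1.3 42.7]
wall outer [-1.3 51.3]
handle far edge [ -1.1 -33.4]
block far z [-1.1 28.2]
time_s: 19.8
position: [0.3584, 0.2277, 0.2248]
tool_rot: [[0.05, 0.002, -0.999], [0.999, 0.0, 0.05], [0.001, -1.0, -0.002]]
ft_force: [0.6, -0.9, 0.7]
grip_width: 0.0853
```

View pics/wrist16.png

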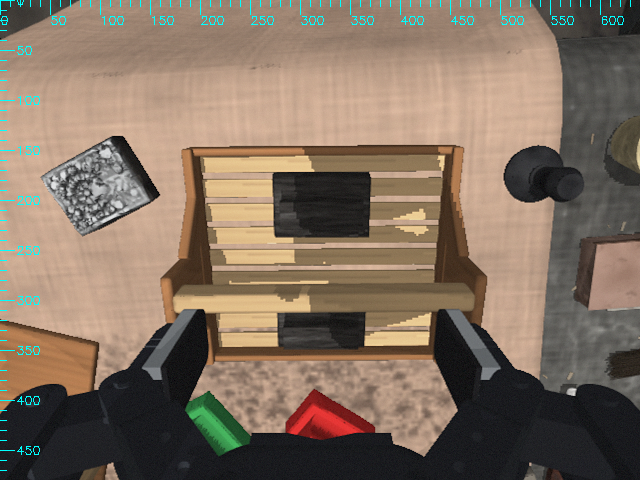

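Both blocks stand in the tray. Locating the handle bar.

Run:
```python
from h import *
d=cam("wrist"); crop(d,"wrist17",150,240,500,380,2)
for n,a,z in [("hR +x L",(185,312),.106),("h +x R",(470,310),.106),("h end L",(173,300),.106),("h end R",(475,298),.106),("C1",(183,148),.030),("C2",(461,146),.030),("inner -x wall",(205,154),.024)]:
    print(n,onz(d,a,z).round(4))
```

```text
hR +x L [0.4241 0.1211 0.106 ]
h +x R [0.4337 0.3391 0.106 ]
h end L [0.4134 0.1137 0.106 ]
h end R [0.4236 0.3422 0.106 ]
C1 [0.3079 0.1131 0.03  ]
C2 [0.3182 0.351  0.03  ]
inner -x wall [0.3145 0.1294 0.024 ]
```

View pics/wrist17.png

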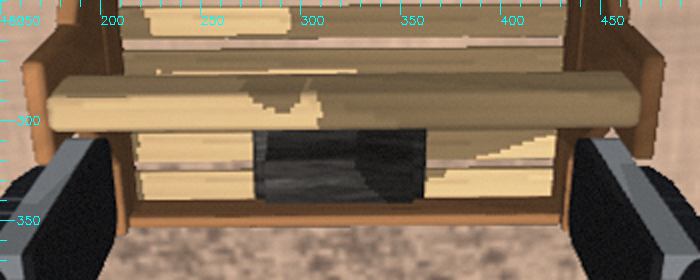

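```bash
python3 -m inch '[[[0.2,1,0,0,0,0,-10],[0.2,2,0,0,0,0,-20],[0.2,3,0,0,0,0,-30],[0.2,4,0,0,0,0,-40],[0.2,5,0,0,0,0,-50],[0.2,5.8,-0.2,0,0,0,-60],[0.2,5.8,-0.2,-2,0,0,-70],[0.2,5.8,-0.2,-4,0,0,-80],[0.2,5.8,-0.2,-7,0,0,-89.8],[0.2,5.8,-0.2,-9,0,0,-89.8],[0.2,5.8,-0.2,-9,0,0,-89.8]]]' 60
python3 - <<'E'
from h import *
d=cam("wrist"); crop(d,"wrist18",0,0,640,480,1)
o=env.observe(); P=o["position"]; print(P, proj(d,[P[0],P[1],.106]))
E
```

```text
time_s: 21.28
position: [0.4156, 0.2255, 0.1308]
tool_rot: [[0.999, -0.004, 0.047], [-0.047, -0.001, 0.999], [-0.004, -1.0, -0.001]]
ft_force: [0.3, 0.2, 0.1]
grip_width: 0.0515
[0.41626109 0.22569362 0.13190652] [323.5468258  284.42668825]
```

View pics/wrist18.png

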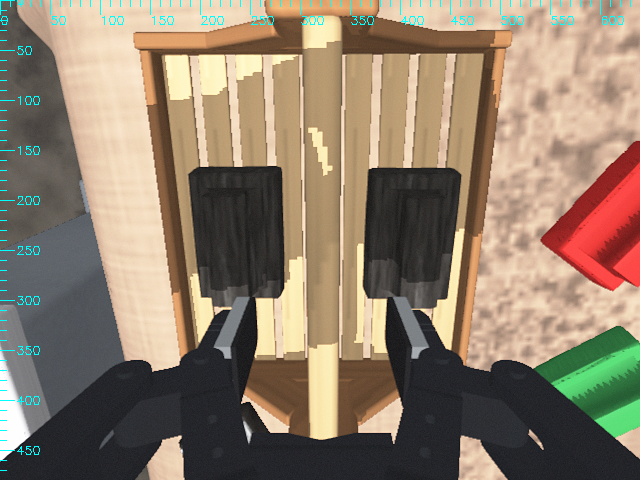

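Handle centred between the jaws. Going down and gripping.

```bash
python3 -m inch '[[[0.2,0,0,-3,0,0,0],[0.2,0,0,-5.6,0,0,0],[0.2,0,0,-5.6,0,0,0],[-1,0,0,-5.6,0,0,0],[-1,0,0,-5.6,0,0,0],[-1,0,0,-5.6,0,0,0],[-1,0,0,-5.6,0,0,0],[-1,0,0,-5.6,0,0,0]]]' 90
python3 -m inch '[[[-1,0,0,1,0,0,0],[-1,0,0,2,0,0,0],[-1,0,0,3,0,0,0],[-1,0,0,3,0,0,0]]]'
python3 - <<'E'
from h import *
d=cam("wrist"); crop(d,"wrist19",0,0,640,480,1)
d=cam("scene"); crop(d,"scene19",200,180,440,400,3)
print(env.observe()["wrist_torque"])
E
```

```text
time_s: 22.32
position: [0.417, 0.226, 0.0777]
tool_rot: [[0.999, 0.002, 0.046], [-0.046, 0.001, 0.999], [0.002, -1.0, 0.001]]
ft_force: [-1.3, 0.2, 6.6]
grip_width: 0.0146
time_s: 22.82
position: [0.4169, 0.2258, 0.1071]
tool_rot: [[0.999, 0.002, 0.047], [-0.047, 0.0, 0.999], [0.002, -1.0, 0.0]]
ft_force: [0.5, -0.3, -5.7]
grip_width: 0.014
[-0.01012579 -0.01488349  0.0078053 ]
```

View pics/wrist19.png

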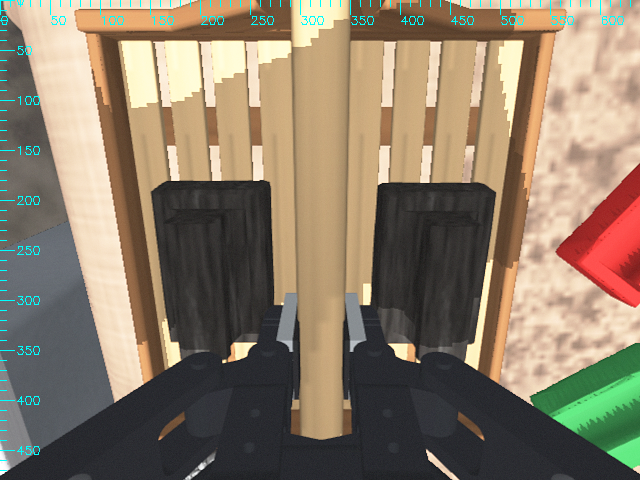

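View pics/scene19.png

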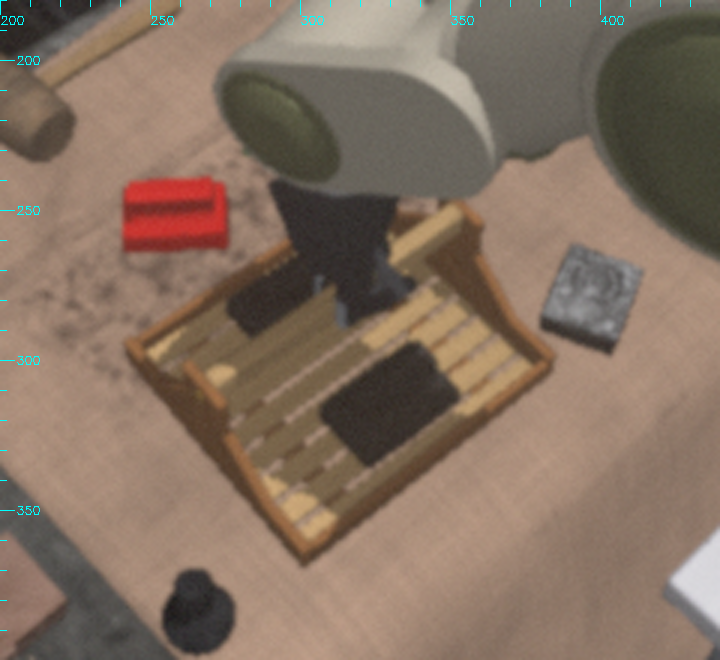

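The tray is lifted level with both blocks standing, about 5.7 N. Carrying it to in front of the opening.

```bash
python3 -m inch '[[[-1,0,0,2,0,0,0],[-1,0,0,5,0,0,0],[-1,0,-1,8,0,0,0],[-1,0.5,-3,9,0,0,-1],[-1,1,-6,9,0,0,-2.5],[-1,1.7,-9.5,9,0,0,-4],[-1,2.5,-13,9,0,0,-5.5],[-1,3.2,-16.5,9,0,0,-7],[-1,3.8,-20,9,0,0,-8.5],[-1,4.4,-23.5,9,0,0,-10],[-1,5,-27,9,0,0,-11.5],[-1,5.7,-30.5,9,0,0,-13],[-1,6.3,-34,9,0,0,-14.5],[-1,6.8,-36.5,9,0,0,-15.9],[-1,7,-38,8,0,0,-15.9],[-1,7,-38.4,6,0,0,-15.9],[-1,7,-38.4,4.5,0,0,-15.9],[-1,7,-38.4,4,0,0,-15.9],[-1,7,-38.4,4,0,0,-15.9]]]'
python3 - <<'E'
from h import *
d=cam("wrist"); crop(d,"wrist20",0,0,640,480,1)
d=cam("scene"); crop(d,"scene20",250,70,490,290,3)
d=cam("top"); crop(d,"top20",330,120,530,330,3)
print(env.observe()["wrist_torque"])
E
```

```text
time_s: 25.3
position: [0.4864, -0.1579, 0.146]
tool_rot: [[0.948, -0.001, 0.318], [-0.318, 0.0, 0.948], [-0.001, -1.0, 0.0]]
ft_force: [-0.4, -0.2, -5.4]
grip_width: 0.0143
[-0.03941582 -0.00771146  0.01300483]
```

View pics/wrist20.png

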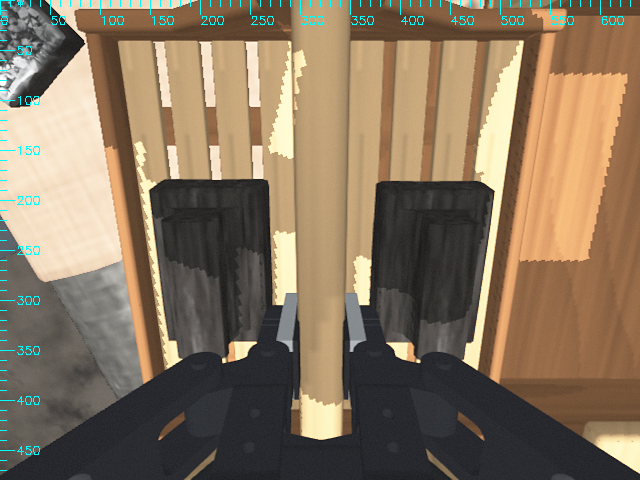

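View pics/scene20.png

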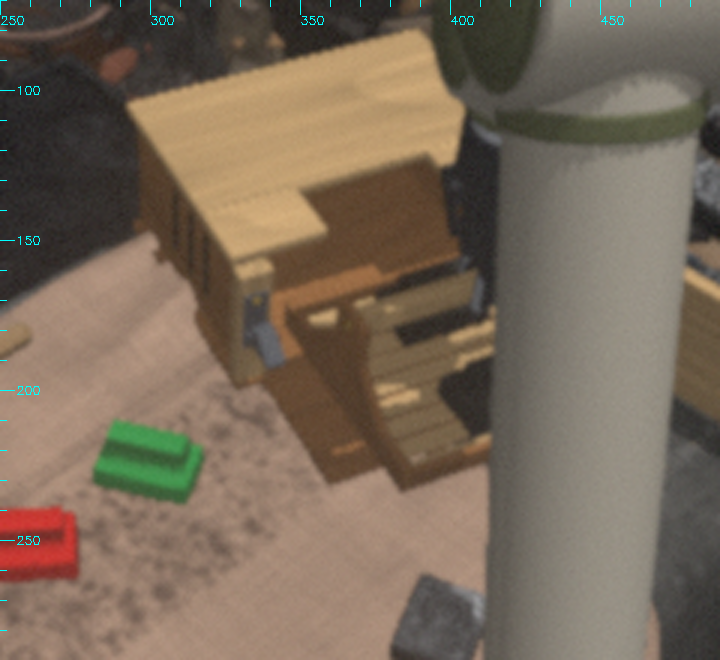

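View pics/top20.png

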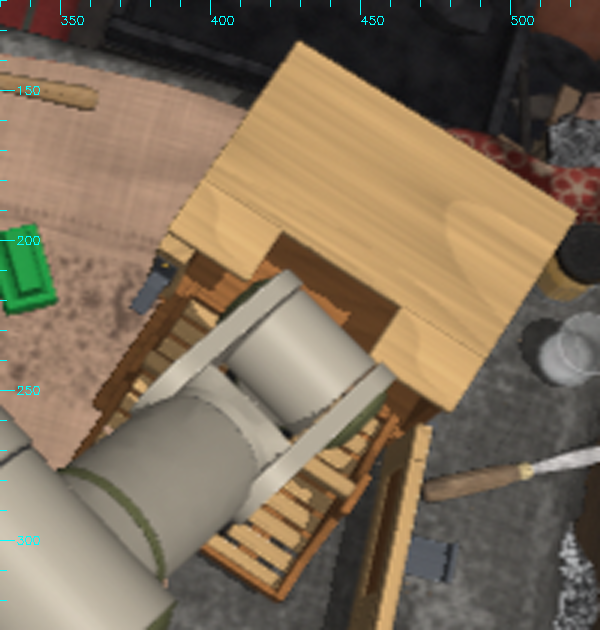

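Aligned. Lowering onto the board.

```bash
python3 -m inch '[[[-1,0,0,-2,0,0,0],[-1,0,0,-4,0,0,0],[-1,0,0,-5.2,0,0,0],[-1,0,0,-5.6,0,0,0],[-1,0,0,-5.6,0,0,0]]]'
python3 -m inch '[[[-1,0,0,-0.1,0,0,0],[-1,0,0,-0.2,0,0,0],[-1,0,0,-0.2,0,0,0]]]'
```

```text
time_s: 26.08
position: [0.4867, -0.1583, 0.0907]
tool_rot: [[0.948, 0.001, 0.319], [-0.319, -0.0, 0.948], [0.001, -1.0, -0.0]]
ft_force: [0.2, 0.2, -4.7]
grip_width: 0.0147
time_s: 26.45
position: [0.4869, -0.1585, 0.0897]
tool_rot: [[0.948, 0.002, 0.319], [-0.319, -0.001, 0.948], [0.002, -1.0, -0.001]]
ft_force: [-2.4, 0.2, 4.7]
grip_width: 0.0147
```

```bash
python3 -m inch '[[[-1,0.9,-0.3,0.1,0,0,0],[-1,2.8,-0.9,0.1,0,0,0],[-1,4.7,-1.6,0.1,0,0,0],[-1,6.6,-2.2,0.1,0,0,0],[-1,8.5,-2.8,0.1,0,0,0],[-1,10.4,-3.5,0.1,0,0,0],[-1,10.4,-3.5,0.1,0,0,0]]]'
python3 - <<'E'
from h import *
d=cam("wrist"); crop(d,"wrist21",0,0,640,480,1)
d=cam("scene"); crop(d,"scene21",250,70,490,290,3)
d=cam("top"); crop(d,"top21",330,120,530,330,3)
E
```

```text
time_s: 27.32
position: [0.5921, -0.194, 0.0898]
tool_rot: [[0.948, 0.003, 0.319], [-0.319, -0.002, 0.948], [0.004, -1.0, -0.0]]
ft_force: [3.5, -2.1, -0.1]
grip_width: 0.0148
```

View pics/wrist21.png

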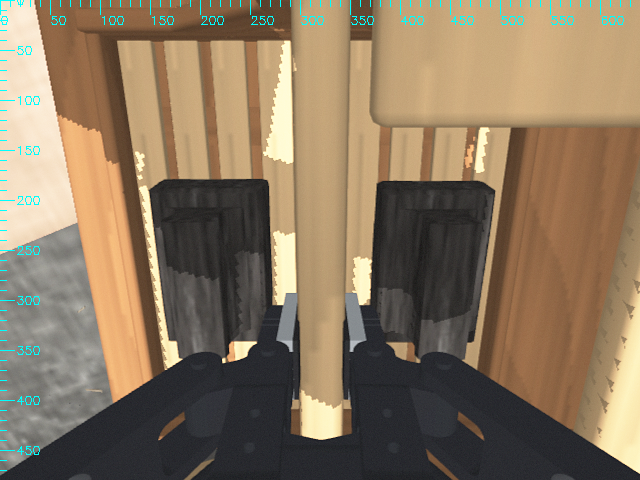

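View pics/top21.png

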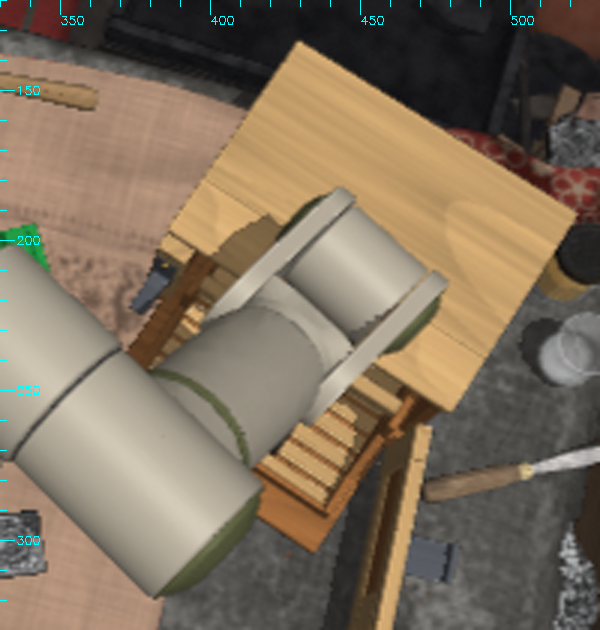

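The tray is in up to the gripper limit. Release, back off and turn the camera to face the cupboard.

```bash
python3 -m inch '[[[-0.5,0,0,0,0,0,0],[-0.3,0,0,0,0,0,0],[-0.3,0,0,0,0,0,0],[-0.3,0,0,2,0,0,0],[-0.3,0,0,5,0,0,0],[-0.3,-0.5,0.2,9,0,0,0],[-0.6,-3,1,11,0,0,8],[-1,-6,2,11,0,0,18],[-1,-9,3,11,0,0,28],[-1,-12,4,11,0,0,38],[-1,-13.5,4.5,11,0,0,48],[-1,-13.5,4.5,11,0,0,58],[-1,-13.5,4.5,11,0,0,68],[-1,-13.5,4.5,11,0,0,78],[-1,-13.5,4.5,11,0,0,90],[-1,-13.5,4.5,11,0,0,90]]]'
python3 - <<'E'
from h import *
d=cam("wrist"); crop(d,"wrist22",0,0,640,480,1)
d=cam("scene"); crop(d,"scene22",250,70,490,290,3)
print(env.observe()["position"])
E
```

```text
time_s: 29.48
position: [0.4554, -0.1482, 0.1994]
tool_rot: [[0.319, 0.0, -0.948], [0.948, -0.0, 0.319], [-0.0, -1.0, -0.0]]
ft_force: [-0.2, -0.5, 1.0]
grip_width: 0.0
[ 0.45544812 -0.148161    0.19937341]
```

View pics/wrist22.png

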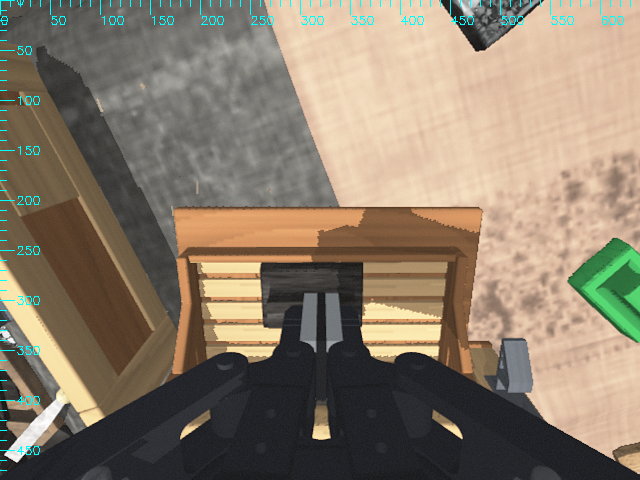

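View pics/scene22.png

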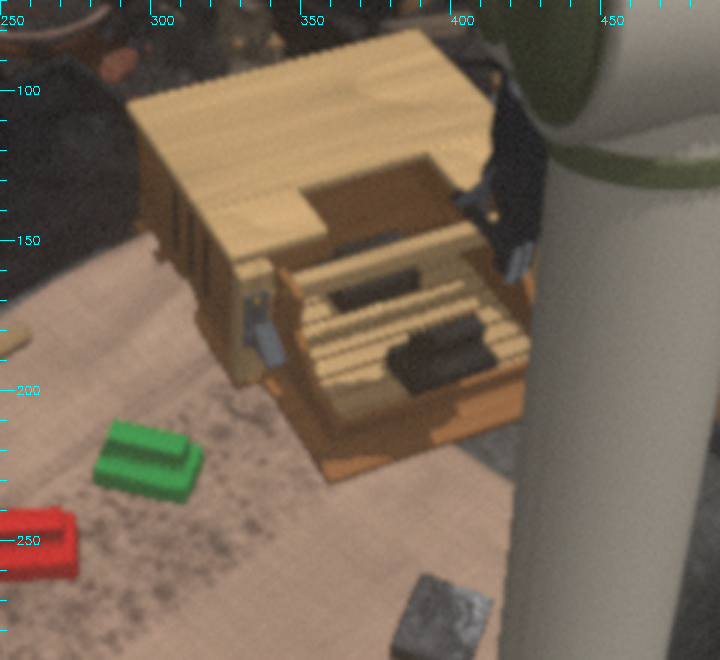

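Run:
```python
from h import *
d=cam("wrist"); o=env.observe(); R=np.array(o["tool_rot"]);p=o["position"]
for n,a,z in [("wallL",(181,249),.042),("wallR",(469,249),.042),("wall mid",(250,249),.036),("wallmid",(400,249),.036),("board L",(173,208),.012),("board R",(482,208),.012)]:
    v=R.T@(onz(d,a,z)-p); print(n,(v*1000).round(1)[[0,2]])
```

```text
wallL [-114.4  -28.1]
wallR [119.9 -28. ]
wall mid [-59.4 -30.2]
wallmid [ 65.1 -30.2]
board L [-128.6   -1.1]
board R [138.8  -1. ]
```

```bash
python3 -m inch '[[[-1,0.1,0.3,-5,0,0,0],[-1,0.1,0.3,-10,0,0,0],[-1,0.1,0.3,-15,0,0,0],[-1,0.1,0.3,-17.7,0,0,0],[-1,0.1,0.3,-17.7,0,0,0],[-1,1.6,-0.2,-17.7,0,0,0],[-1,3.0,-0.7,-17.7,0,0,0],[-1,4.5,-1.2,-17.7,0,0,0],[-1,6.0,-1.7,-17.7,0,0,0],[-1,7.5,-2.2,-17.7,0,0,0],[-1,9,-2.7,-17.7,0,0,0],[-1,10.5,-3.2,-17.7,0,0,0],[-1,12,-3.7,-17.7,0,0,0],[-1,12,-3.7,-17.7,0,0,0]]]'
python3 - <<'E'
from h import *
d=cam("wrist"); crop(d,"wrist23",0,0,640,480,1)
d=cam("scene"); crop(d,"scene23",250,70,490,290,3)
p=env.observe()["position"]; print(p,(p[0]-.6064)*.948-(p[1]+.1936)*.317)
E
```

```text
time_s: 31.38
position: [0.5765, -0.1857, 0.0238]
tool_rot: [[0.32, 0.003, -0.948], [0.948, -0.001, 0.32], [-0.001, -1.0, -0.003]]
ft_force: [-0.9, 0.5, -0.8]
grip_width: 0.0001
[ 0.57551545 -0.18521635  0.02332   ] -0.031936167530968076
```

View pics/wrist23.png

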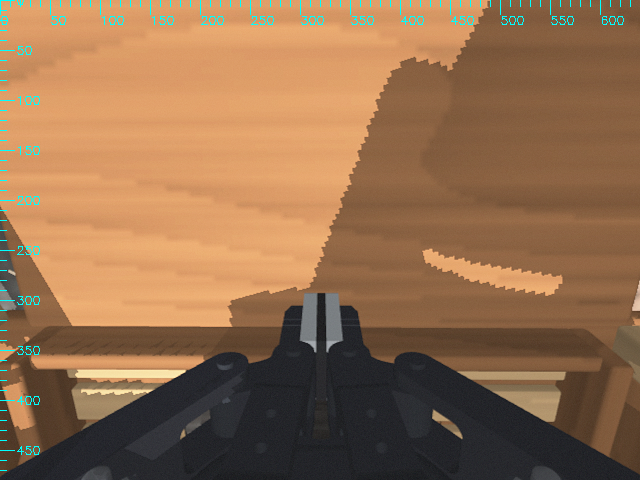

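View pics/scene23.png

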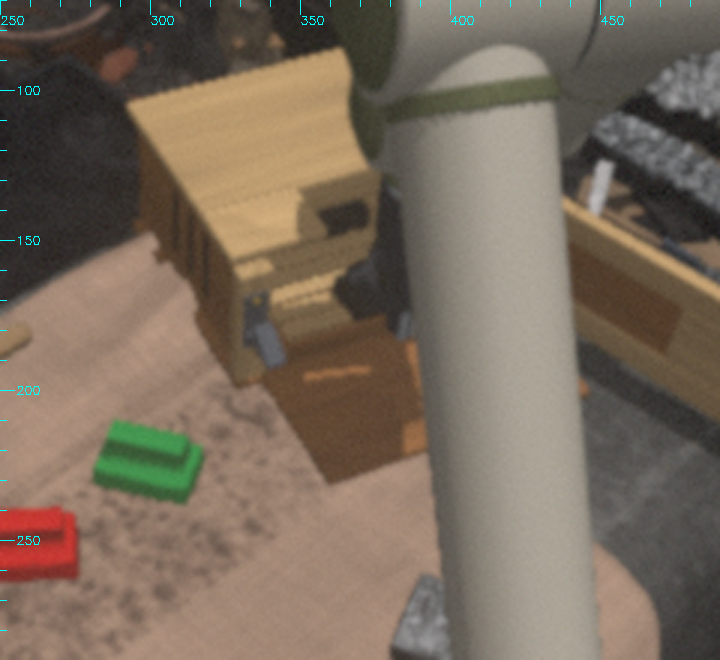

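```bash
python3 -m inch '[[[-1,0.95,-0.3,0,0,0,0],[-1,1.9,-0.6,0,0,0,0],[-1,2.4,-0.8,0,0,0,0],[-1,2.7,-0.9,0,0,0,0],[-1,2.7,-0.9,0,0,0,0]]]'
python3 -m inch '[[[-1,0.2,-0.1,0,0,0,0],[-1,0.4,-0.1,0,0,0,0],[-1,0.4,-0.1,0,0,0,0]]]'
```

```text
time_s: 32.1
position: [0.602, -0.1939, 0.0228]
tool_rot: [[0.319, -0.002, -0.948], [0.948, 0.001, 0.319], [0.0, -1.0, 0.002]]
ft_force: [-4.3, 1.7, 4.0]
grip_width: -0.0002
time_s: 32.48
position: [0.6036, -0.1946, 0.0227]
tool_rot: [[0.319, -0.008, -0.948], [0.948, 0.002, 0.319], [-0.001, -1.0, 0.008]]
ft_force: [-17.8, 2.1, 10.7]
grip_width: -0.0003
```

Run:
```python
from h import *
d=cam("wrist"); crop(d,"wrist24",0,0,640,480,1)
d=cam("top"); crop(d,"top24",330,120,530,330,3)
p=env.observe()["position"]; print(p,(p[0]-.6064)*.948-(p[1]+.1936)*.317)
```

```text
[ 0.60354599 -0.19464974  0.02270526] -0.002372834707142976
```

View pics/wrist24.png

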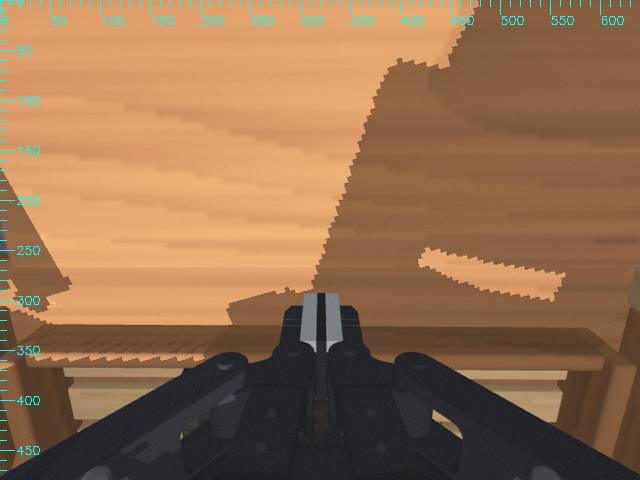

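View pics/top24.png

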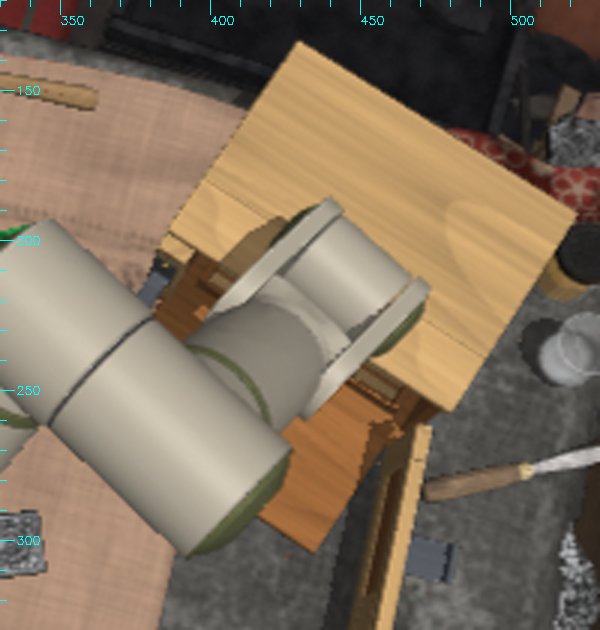

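Resistance rises to about 18 N with the tool at cupboard x ≈ -2 mm, which suggests the tray is home. Backing off to check.

```bash
python3 -m inch '[[[-1,-2,0.7,0,0,0,0],[-1,-6,2,0.5,0,0,0],[-1,-10,3.3,5,0,0,0],[-1,-13,4.3,10,0,0,0],[-1,-14.5,4.8,15,0,0,0],[-1,-15,5,18,0,0,0],[-1,-15,5,18,0,0,0]]]'
python3 - <<'E'
from h import *
d=cam("wrist"); crop(d,"wrist25",0,0,640,480,1)
d=cam("scene"); crop(d,"scene25",250,70,490,290,3)
print(env.observe()["position"])
E
```

```text
time_s: 33.45
position: [0.4572, -0.1456, 0.2048]
tool_rot: [[0.319, 0.005, -0.948], [0.948, -0.003, 0.319], [-0.001, -1.0, -0.006]]
ft_force: [0.5, -0.8, -0.1]
grip_width: 0.0001
[ 0.45648188 -0.14520014  0.20196652]
```

View pics/wrist25.png

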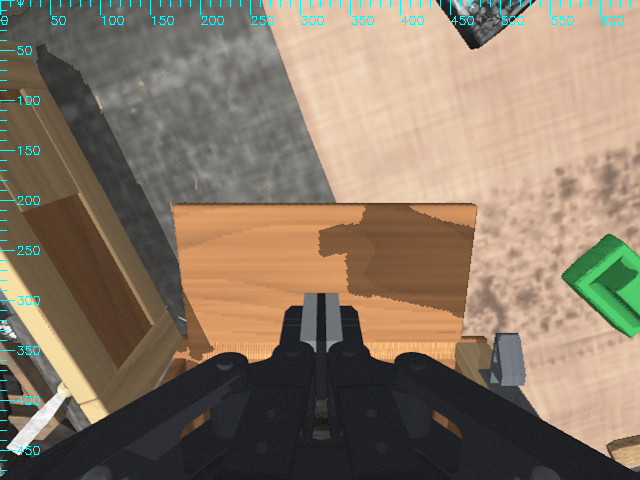

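View pics/scene25.png

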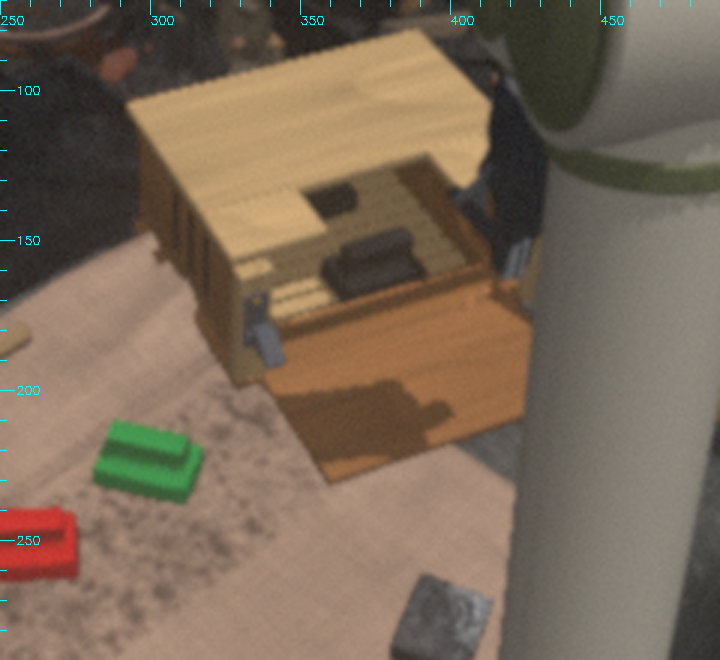

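Run:
```python
from h import *
d=cam("wrist"); crop(d,"wrist26",150,310,490,390,2)
d["frame"]; 
o=env.observe(); R=np.array(o["tool_rot"]);p=o["position"]
for v in (342,348,352,356,360):
  for z in (.036,.012):
    q=onz(d,(270,v),z); print(v,z,round((q[0]-.6064)*.948-(q[1]+.1936)*.317,4))
q=onz(d,(173,204),.012);print(round((q[0]-.6064)*.948-(q[1]+.1936)*.317,4),round((q[0]-.6064)*.317+(q[1]+.1936)*.948,4))
q=onz(d,(477,205),.012);print(round((q[0]-.6064)*.948-(q[1]+.1936)*.317,4),round((q[0]-.6064)*.317+(q[1]+.1936)*.948,4))
```

```text
342 0.036 -0.0371
342 0.012 -0.0218
348 0.036 -0.0309
348 0.012 -0.015
352 0.036 -0.0267
352 0.012 -0.0105
356 0.036 -0.0224
356 0.012 -0.0059
360 0.036 -0.0181
360 0.012 -0.0013
-0.1596 -0.1308
-0.1582 0.1335
```

View pics/wrist26.png

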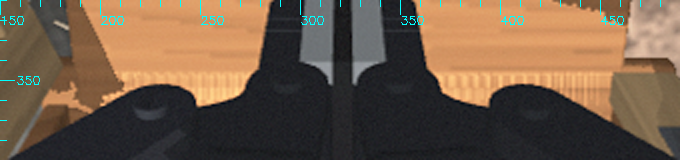

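```bash
python3 -m inch '[[[-1,4,-1.3,1,0,0,0],[-1,8,-2.7,1,0,0,0],[-1,11.4,-3.8,1,0,0,0],[-1,11.4,-3.8,1,0,0,0],[-1,11.4,-3.8,1,0,0,0]]]'
python3 - <<'E'
from h import *
d=cam("wrist"); crop(d,"wrist27",0,0,640,480,1)
np.save("/tmp/w27.npy",np.r_[d["R"].ravel(),d["t"],d["K"].ravel()])
E
```

```text
time_s: 34.22
position: [0.5699, -0.1829, 0.2111]
tool_rot: [[0.319, -0.002, -0.948], [0.948, 0.001, 0.319], [0.0, -1.0, 0.002]]
ft_force: [0.0, 0.2, -0.3]
grip_width: -0.0001
```

View pics/wrist27.png

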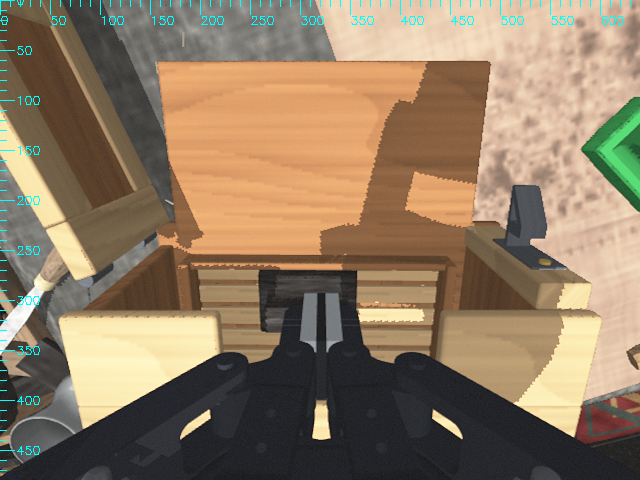

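Run:
```python
from h import *
d=cam("wrist"); crop(d,"wrist28",140,230,500,330,2)
def cup(a,z):
    q=onz(d,a,z)-np.array([.6064,-.1936,0]); return (q@[.948,-.317,0]).round(4),(q@[.317,.948,0]).round(4)
for n,a,z in [("wall outer top",(230,256),.036),("wall outer top R",(440,256),.036),("endL",(180,256),.042),("endR",(458,256),.042),("board L",(157,62),.012),("board R",(490,62),.012),("roof front L",(62,311),.152),("roof front R",(600,311),.152),("roof L2",(215,311),.152),("inner wall left",(172,246),.012),("inner wall R",(472,222),.138)]: print(n,cup(a,z))
```

```text
wall outer top (np.float64(0.0024), np.float64(-0.081))
wall outer top R (np.float64(0.0027), np.float64(0.1012))
endL (np.float64(0.0001), np.float64(-0.122))
endR (np.float64(0.0005), np.float64(0.1146))
board L (np.float64(-0.1551), np.float64(-0.1337))
board R (np.float64(-0.1546), np.float64(0.1342))
roof front L (np.float64(-0.0069), np.float64(-0.1519))
roof front R (np.float64(-0.0064), np.float64(0.1595))
roof L2 (np.float64(-0.0067), np.float64(-0.0634))
inner wall left (np.float64(0.0013), np.float64(-0.1398))
inner wall R (np.float64(-0.056), np.float64(0.0848))
```

View pics/wrist28.png

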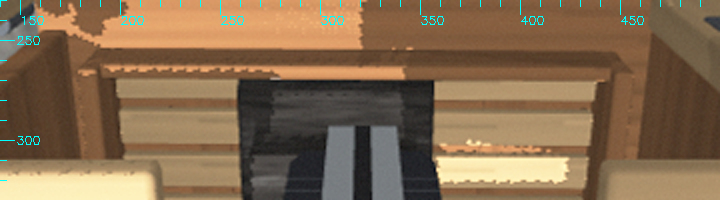

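Run:
```python
import numpy as np
a=np.load("/tmp/w27.npy");R=a[:9].reshape(3,3);t=a[9:12];K=a[12:].reshape(3,3)
from h import onz
d=dict(R=R,t=t,K=K)
for uv,z in [((230,255.5),.012),((230,262.5),.036),((440,255.5),.012),((440,262.5),.036)]:
    q=onz(d,uv,z)-np.array([.6064,-.1936,0]); print(q@[.948,-.317,0])
```

```text
0.010500114396292752
0.00814767956278952
0.010831534192620458
0.008458372935905333
```

The tray wall is at cupboard x ≈ 10.5 mm against 11 mm nominal, so the tray is fully home. Next I go around to the gate's outer face.

```bash
python3 - <<'E'
import numpy as np
H=np.array([.541,-.3295]); P0=H+.22*np.array([np.cos(np.radians(180.5)),np.sin(np.radians(180.5))])+.05*np.array([-np.sin(np.radians(180.5)),np.cos(np.radians(180.5))])
print(P0)
for th in [112,108,104,96,88,80,72,64,56,48,40,32,26,20,15,10,6,3,0,-1]:
    a=np.radians(71.4+th); g=np.array([np.cos(a),np.sin(a)]); n=np.array([-g[1],g[0]])
    p=H+.22*g+.012*n; print(th,p.round(4),((p-P0)*100).round(1), th-109)
E
python3 -m inch '[[[-1,-3,-2,4,0,0,-10],[-1,-7.5,-6,5,0,0,-20],[-1,-12,-10,5,0,0,-30],[-1,-16.5,-14,5,0,0,-40],[-1,-20.5,-17,5,0,0,-50],[-1,-23.5,-19.5,5,0,0,-60],[-1,-24.9,-19.7,3,0,0,-70],[-1,-24.9,-19.7,0,0,0,-72],[-1,-24.9,-19.7,-4,0,0,-72],[-1,-24.9,-19.7,-4,0,0,-72]]]'
python3 - <<'E'
from h import *
d=cam("wrist"); crop(d,"wrist29",0,0,640,480,1)
print(env.observe()["position"])
E
```

```text
[ 0.3214447  -0.38141793]
112 [ 0.3221 -0.3545] [0.1 2.7] 3
108 [ 0.3209 -0.3392] [-0.1  4.2] -1
104 [ 0.3207 -0.3238] [-0.1  5.8] -5
96 [ 0.3237 -0.2932] [0.2 8.8] -13
88 [ 0.3308 -0.2633] [ 0.9 11.8] -21
80 [ 0.3421 -0.2347] [ 2.1 14.7] -29
72 [ 0.3572 -0.208 ] [ 3.6 17.3] -37
64 [ 0.3759 -0.1836] [ 5.4 19.8] -45
56 [ 0.3978 -0.162 ] [ 7.6 21.9] -53
48 [ 0.4225 -0.1437] [10.1 23.8] -61
40 [ 0.4496 -0.129 ] [12.8 25.2] -69
32 [ 0.4783 -0.1183] [15.7 26.3] -77
26 [ 0.5008 -0.1129] [17.9 26.9] -83
20 [ 0.5236 -0.1099] [20.2 27.2] -89
15 [ 0.5428 -0.1092] [22.1 27.2] -94
10 [ 0.562  -0.1102] [24.1 27.1] -99
6 [ 0.5773 -0.1122] [25.6 26.9] -103
3 [ 0.5886 -0.1144] [26.7 26.7] -106
0 [ 0.5998 -0.1172] [27.8 26.4] -109
-1 [ 0.6035 -0.1182] [28.2 26.3] -110
time_s: 35.58
position: [0.3206, -0.3787, 0.1709]
tool_rot: [[1.0, -0.002, 0.011], [-0.011, 0.005, 1.0], [-0.002, -1.0, 0.004]]
ft_force: [-0.1, 0.6, 0.6]
grip_width: 0.0001
[ 0.32120087 -0.37977782  0.17264971]
```

View pics/wrist29.png

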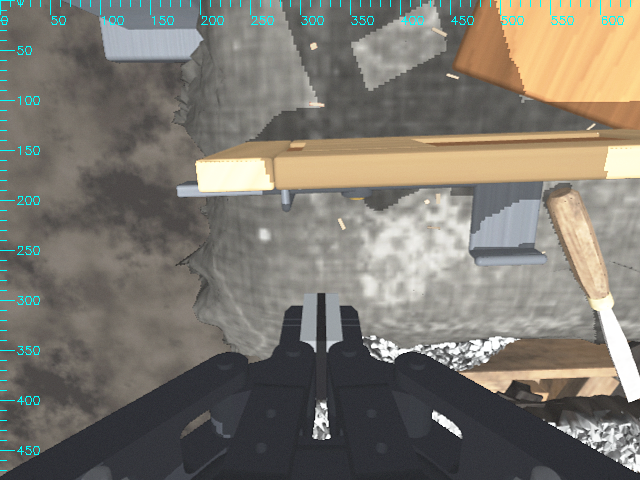

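```bash
python3 -m inch '[[[-1,0,0,-3,0,0,0],[-1,0,0,-4.6,0,0,0],[-1,0.1,1.4,-4.6,0,0,0],[-1,0,2.7,-4.6,0,0,0],[-1,-0.1,4.2,-4.6,0,0,0],[-1,-0.1,5.8,-4.6,0,0,-4],[-1,0.2,8.8,-4.6,0,0,-12],[-1,0.9,11.8,-4.6,0,0,-20],[-1,2.1,14.7,-4.6,0,0,-28],[-1,3.6,17.3,-4.6,0,0,-36],[-1,5.4,19.8,-4.6,0,0,-44],[-1,7.6,21.9,-4.6,0,0,-52],[-1,10.1,23.8,-4.6,0,0,-60],[-1,12.8,25.2,-4.6,0,0,-68],[-1,14.5,25.9,-4.6,0,0,-72],[-1,15.7,26.3,-4.6,0,0,-76],[-1,15.7,26.3,-4.6,0,0,-76]]]'
python3 - <<'E'
from h import *
d=cam("wrist"); crop(d,"wrist30",0,0,640,480,1)
d=cam("scene"); crop(d,"scene30",250,70,490,290,3)
print(env.observe()["position"])
E
```

```text
time_s: 37.75
position: [0.4786, -0.1165, 0.1268]
tool_rot: [[0.234, 0.001, 0.972], [-0.972, -0.0, 0.234], [0.001, -1.0, 0.001]]
ft_force: [-0.7, -0.1, 0.2]
grip_width: 0.0
[ 0.47794264 -0.11692772  0.12662972]
```

View pics/wrist30.png

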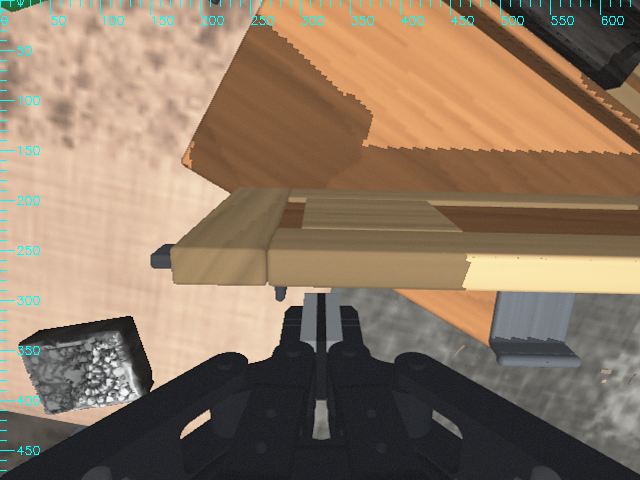

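View pics/scene30.png

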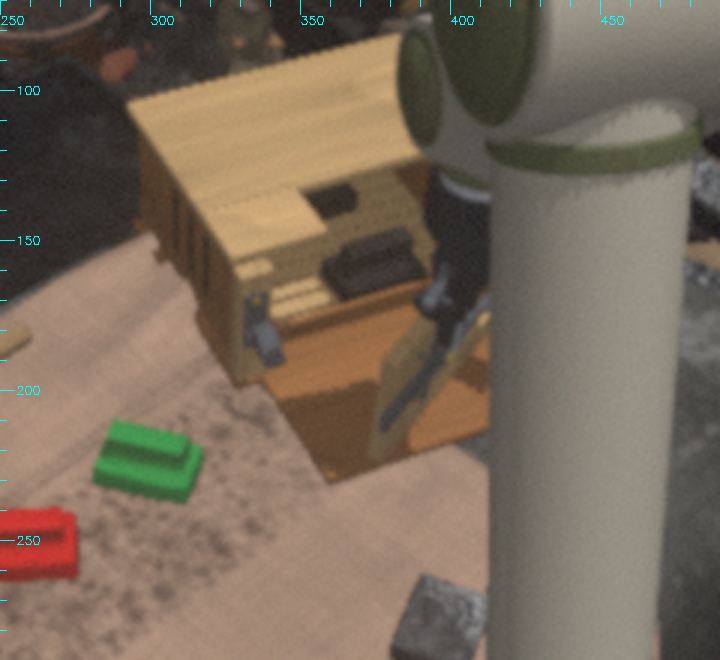

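```bash
python3 -m inch '[[[-1,2.2,0.5,0,0,0,-6],[-1,4.5,0.8,0,0,0,-12],[-1,6.4,0.9,0,0,0,-17],[-1,7.4,0.9,0,0,0,-19.5],[-1,8.4,0.8,0,0,0,-22],[-1,9.1,0.7,0,0,0,-24],[-1,9.9,0.6,0,0,0,-26],[-1,10.5,0.5,0,0,0,-27.5],[-1,11,0.4,0,0,0,-29],[-1,11,0.4,0,0,0,-29]]]'
python3 -m inch '[[[-1,0.4,-0.1,0,0,0,-1],[-1,0.8,-0.2,0,0,0,-2],[-1,1.1,-0.3,0,0,0,-3],[-1,1.1,-0.3,0,0,0,-3]]]'
python3 - <<'E'
from h import *
d=cam("wrist"); crop(d,"wrist31",0,0,640,480,1)
d=cam("scene"); crop(d,"scene31",280,70,480,230,4)
E
```

```text
time_s: 39.1
position: [0.5887, -0.1133, 0.1264]
tool_rot: [[-0.269, 0.001, 0.963], [-0.963, -0.0, -0.269], [-0.0, -1.0, 0.0]]
ft_force: [0.8, 0.5, -0.3]
grip_width: 0.0
time_s: 39.6
position: [0.5998, -0.1163, 0.1263]
tool_rot: [[-0.319, 0.0, 0.948], [-0.948, -0.0, -0.319], [0.0, -1.0, 0.0]]
ft_force: [0.0, 0.4, 0.7]
grip_width: -0.0002
```

View pics/wrist31.png

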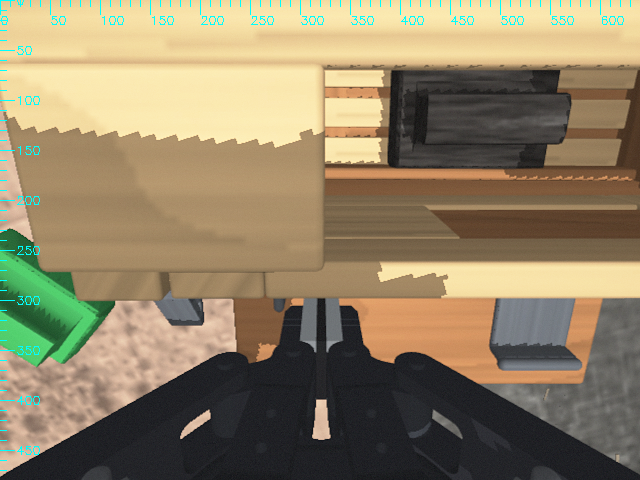

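View pics/scene31.png

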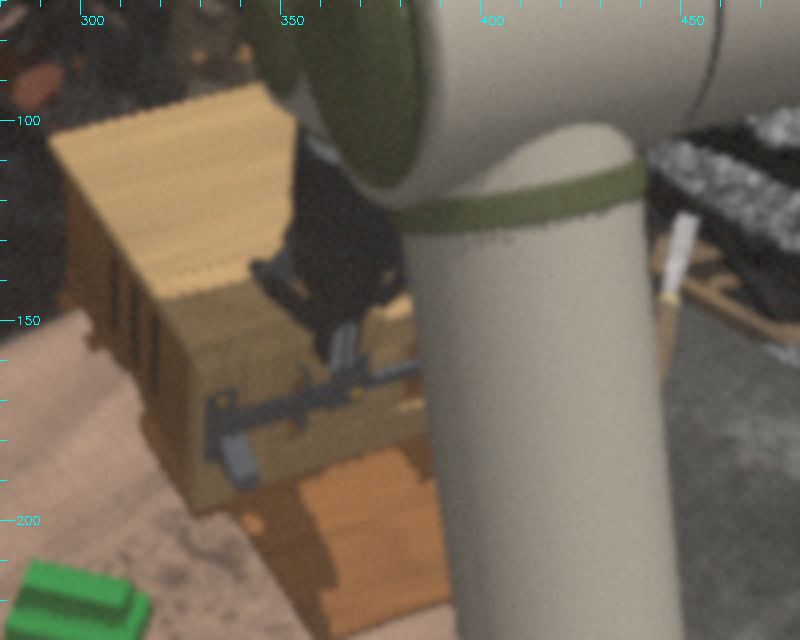

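It looks shut, with the bar level behind the catch. One gentle extra push, then I retreat and compare with the start picture.

```bash
python3 -m inch '[[[-1,0.2,-0.1,0,0,0,0],[-1,0.5,-0.2,0,0,0,0],[-1,0.5,-0.2,0,0,0,0]]]'
python3 -m inch '[[[-1,-1,0.3,0,0,0,0],[-1,-3,1,4,0,0,0],[-1,-7,-3,10,0,0,5],[-1,-11,-8,14,0,0,10],[-1,-16,-13,14,0,0,15],[-1,-21,-18,14,0,0,20],[-1,-25,-22,14,0,0,20],[-1,-29,-26,12,0,0,20],[-1,-33,-30,12,0,0,20],[-1,-37,-34,12,0,0,20],[-1,-38,-35,12,0,0,20],[-1,-38,-35,12,0,0,20]]]'
python3 - <<'E'
from h import *
for n in ("scene","top"):
    d=cam(n); cv2.imwrite(f"pics/{n}32.png",d["frame"][:,:,::-1])
    crop(d,n+"32c",*((280,70,480,230,4) if n=="scene" else (350,130,540,300,4)))
E
```

```text
time_s: 40.08
position: [0.6006, -0.1167, 0.1263]
tool_rot: [[-0.318, -0.01, 0.948], [-0.948, 0.003, -0.318], [0.0, -1.0, -0.011]]
ft_force: [-20.3, 6.1, 10.8]
grip_width: 0.0001
time_s: 41.58
position: [0.2228, -0.4696, 0.246]
tool_rot: [[0.021, -0.0, 1.0], [-1.0, -0.0, 0.021], [0.0, -1.0, -0.0]]
ft_force: [-0.6, 0.5, -0.4]
grip_width: 0.0001
```

View pics/scene32c.png

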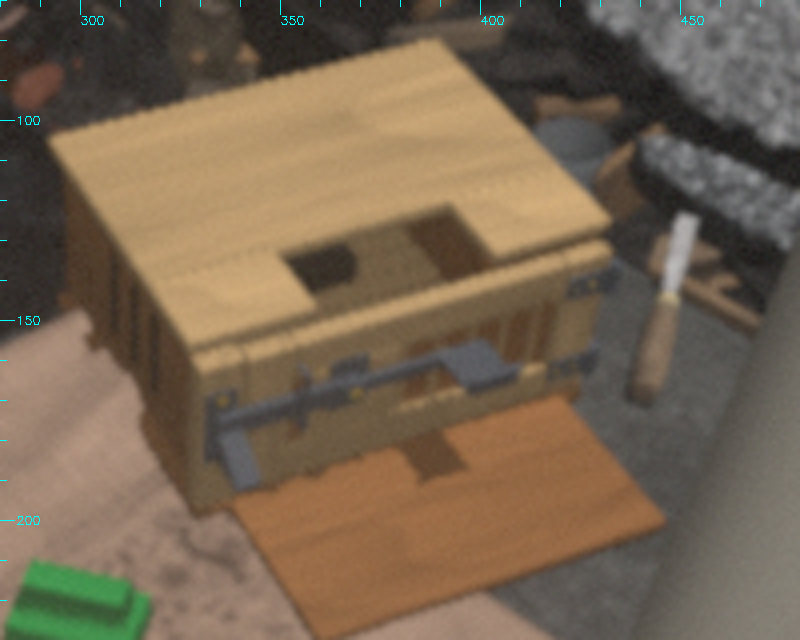

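View pics/top32c.png

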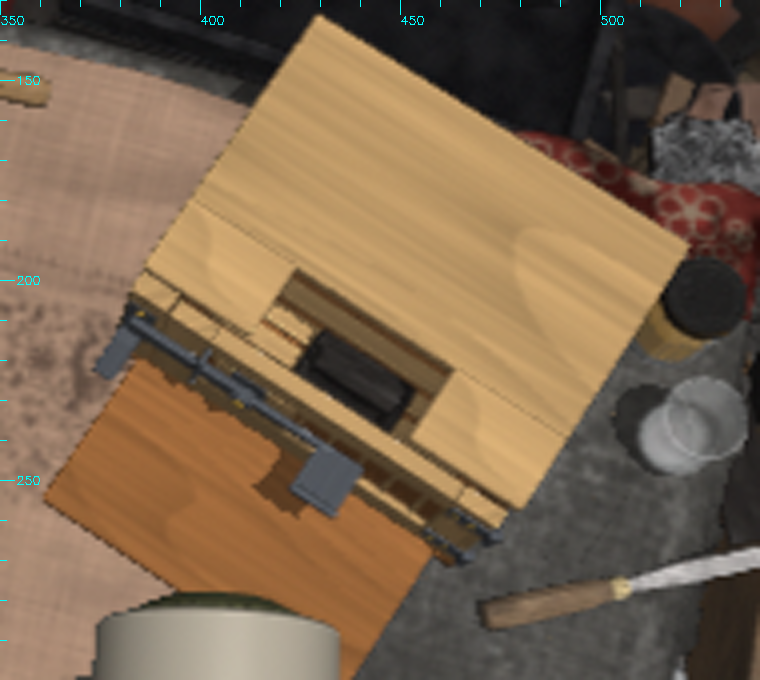

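View pics/top32.png

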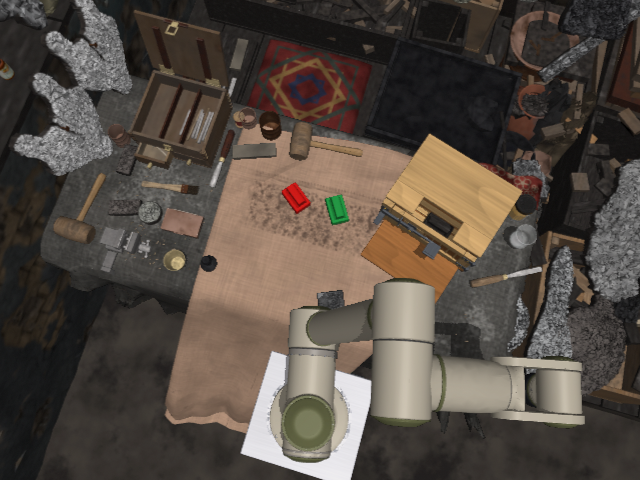

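The gate, bar and catch match the start picture, and no other black block with a grip is in view. Handing in.

```bash
python3 -c "
from rig import env
print(env.close_job())"
```

```text
the job is handed in; nothing more can be done
None
```

The washed blocks are put away and the job is handed in at about 42 s of the 210 s allowed. No verdict was reported.

**What I did:**
- I pressed the thumb lever and pulled the gate by its lip to about 107°.
- I stood both gripped blocks (the two ridge blocks, the only ones present) in the tray, gripping each ridge by its two ends because its sides taper.
- I carried the loaded tray level by its bar to the board, slid it in and pushed its front wall.
- I swung the gate shut from its outer face.

**Last checks:**
- **Tray:** its front wall measured at cupboard x ≈ 10.5 mm, against 11 mm when fully home. The push met a firm stop at about 18 N.
- **Gate:** it stands flush, and a 20 N push moved it no further. In the scene and top pictures the bar sits behind the catch just as at the start.
- **Left alone:** the red and green look-alikes, the grey flat block, the dabber and the tin look unmoved in the last top picture.

**Disagreements:** at the start the scene and top cameras differed by up to about 10 mm, so I used the wrist camera for all precise positions. The wrist camera itself put the roof edge about 4 mm off its nominal place. The latch was judged from pictures only; I did not test it by pulling the gate.

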